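# Shut down the airbrush manifold and hang its filters to drain

## Task

Shut the airbrush bench down for the night: turn the manifold's valve lever fully across, slide the drip tray by its grip squarely under the row of slots in the draining rail, and only when both are done uncouple every filter that is plugged in: draw the coupling's sprung sleeve back until the plug springs loose, then pull the filter straight out so that the sleeve snaps forward again. Hang each filter upright in a slot of its own on the rail, its neck slid fully home, with the tray still squarely below at the end. Do not drop or lay over a filter, or push or knock over the other things on the table.

Things in the scene. Friction and masses are not known exactly. Their poses are not given: they have to be found in the camera images.
- manifold: fixed air manifold: aluminium bar along y, 40 x 270 x 40 mm, centre 105 mm high, with three level quick couplings at y = -40, 45, 130 mm pointing to its -x (towards the robot), plugs pulled out to -x, and a ball valve at its -y end. Origin on the table under the bar's long middle line. Bar top at 125 mm; front face x = -20, socket mouths x = -72 mm. Manifold and rail may swap sides
- valve (a joint): ball-valve lever, upright axis at manifold x = 0, y = -155 mm. 0 = open: lever along the bar, pointing to manifold +y (starts at 0 to 0.25). 1.571, a hard stop = shut: lever points to manifold -x; closes counter-clockwise from above. Stays where left; 1.5 N at the grip turns it
- valve_grip (a point): middle of the lever's rubber grip, 70 mm from the lever's axis, 149 mm high, moves with it; the grip is 20 mm wide, 14 mm thick (142 to 156 mm high), from 40 to 95 mm off the axis
- sleeve1 (a joint): travel (m) of the sprung sleeve of coupling 1, at manifold y = -40 mm (all alike): 0 = forward, locked; grows as it is drawn back (towards the bar, manifold +x); stop at 11 mm. A spring pushes it forward, 4.4 N at 0, 9 N at the stop
- sleeve1_grip (a point): on the axis of sleeve 1, 105 mm high, moves with it (manifold x = -54 mm when forward). The sleeve is a knurled barrel 32 mm in diameter from 17 mm in front (-x) to 13 mm behind this point, then a rim 42 mm in diameter from 13 to 19 mm behind it, which fingers can push on
- sleeve2 (a joint): travel (m) of the sprung sleeve of coupling 2, at manifold y = 45 mm (all alike): 0 = forward, locked; grows as it is drawn back. Once drawn back 7 to 8.5 mm the plug comes free and a pin inside pushes plug and filter out by 10 mm; the sleeve then stays back at 5 to 8 mm by itself, riding on the plug, the coupling still carrying the filter
- sleeve2_grip (a point): on the axis of sleeve 2, 105 mm high, moves with it (manifold x = -54 mm when forward). The sleeve is a knurled barrel 32 mm in diameter from 17 mm in front (-x) to 13 mm behind this point, then a rim 42 mm in diameter from 13 to 19 mm behind it, which fingers can push on
- sleeve3 (a joint): travel (m) of the sprung sleeve of coupling 3, at manifold y = 130 mm (all alike): 0 = forward, locked; grows as it is drawn back. When the loose plug is drawn out 20 mm further, the sleeve snaps forward to 0. Short of 7 mm the plug is locked
- sleeve3_grip (a point): on the axis of sleeve 3, 105 mm high, moves with it (manifold x = -54 mm when forward). The sleeve is a knurled barrel 32 mm in diameter from 17 mm in front (-x) to 13 mm behind this point, then a rim 42 mm in diameter from 13 to 19 mm behind it, which fingers can push on
- filter1: filter 1 (may be absent; all alike), starts plugged into coupling 1: black knob on top, aluminium body, clear bowl below, steel plug to the side; 145 mm tall, 0.11 to 0.17 kg. Origin on its upright axis, 28 mm below the plug (coupled: manifold x -132 mm, z about 75 mm); z up, x along the plug, which reaches to x = +90 mm (last 29 mm in the socket)
- filter2: filter 2 (may be absent; all alike), starts plugged into coupling 2: black knob on top, aluminium body, clear bowl below, steel plug to the side; 145 mm tall, 0.11 to 0.17 kg. Heights from the origin: body 40 x 40 mm from +10 to +46; bowl, 35 mm diameter, down to -45; neck, 20 mm diameter, +46 to +64
- filter3: filter 3 (may be absent; all alike), starts plugged into coupling 3: black knob on top, aluminium body, clear bowl below, steel plug to the side; 145 mm tall, 0.11 to 0.17 kg. Heights from the origin: flange, 40 mm diameter, +64 to +68 mm; knob, 30 x 30 mm with flat sides square to x and y, +68 to +100 mm, the part to grip. Coupled, filters droop 2 to 3 degrees, sprung loose up to 5
- rail: fixed draining rail: grey shelf 6 mm thick, top 180 mm high, 340 mm long (y), on two end plates 328 mm apart, open in front, behind and below; 17 mm lip on its rear edge. Three slots 26 mm wide at y = -75, 0, 75 mm, open to -x (the robot) at x = -51 mm, ending at x = 10 mm. Origin on the table under the middle slot's home point; +x is the way filters slide in
- slot1 (a point): home point of slot 1 (rail y = -75 mm) at the shelf's top: the neck's axis is here when it touches the slot's end. A filter hangs by its flange, neck in the slot, body and bowl below the shelf, origin 64 mm below this point, plug to +x
- slot2 (a point): home point of slot 2 (rail y = 0 mm) at the shelf's top: the neck's axis is here when it touches the slot's end. A filter hangs by its flange, neck in the slot, body and bowl below the shelf, origin 64 mm below this point, plug to +x
- slot3 (a point): home point of slot 3 (rail y = 75 mm) at the shelf's top: the neck's axis is here when it touches the slot's end. A filter hangs by its flange, neck in the slot, body and bowl below the shelf, origin 64 mm below this point, plug to +x
- tray: loose white drip tray 130 (x) x 260 (y) mm, walls 25 mm tall, 0.25 to 0.5 kg, starts in front of the rail. Origin: centre of its underside; x points away from its grip, an upright fin at the middle of its front side, 12 mm thick (y), 92 mm long (x from -64 to -156 mm), its top 48 mm above the table
- jar: glass jar with a steel lid, 72 mm across, 90 mm tall, at the front right; not part of the job. Origin: centre of its underside
- ink: amber glass bottle, 48 mm across, 110 mm tall, between manifold and rail, towards the back; not part of the job. Origin: centre of its underside
- pot: small white ceramic pot, 52 mm across, 35 mm tall, between manifold and rail; not part of the job. Origin: centre of its underside
- mug: white mug of brushes, 80 mm across, about 200 mm tall with the brushes, at the back of the table; not part of the job. Origin: centre of its underside
- paint_a: paint bottle, 42 mm across, 75 mm tall, behind the manifold; not part of the job. Origin: centre of its underside
- paint_b: paint bottle, 42 mm across, 75 mm tall, behind the manifold; not part of the job. Origin: centre of its underside
- tape: roll of paper tape lying flat, 90 mm across, 24 mm tall, at the front left; not part of the job. Origin: centre of its underside
Not all that is in view belongs to the job. What is shaped like the filter1 but green is not meant. What is shaped like the filter3 but purple is not meant.

How it is judged:
On the way:
1. with every filter still coupled, the valve lever is fully across and the tray lies squarely under the rail's slots (value of joint valve above 1.45 rad and x of tray in the frame of rail between -0.025 and 0.025 m and y of tray in the frame of rail between -0.025 and 0.025 m and angle between the x axis of tray and the x axis of rail, either way round below 0.2 rad and height (world z) of tray below 0.01 m and x of each of filter1, filter2, filter3 in the frame of manifold above -0.137 m), for 0.2 s.
At the end, for the whole second after the job is handed in: Valve at 1.45 rad or more; tray centre within 25 mm (both ways) of below the middle slot, square within 0.2 rad; sleeves forward (under 3 mm); each filter at rest in a slot, within 12 mm of its home point from above, origin 58 to 70 mm below the shelf top, tilt under 0.15 rad (value of joint valve above 1.45 rad and x of tray in the frame of rail between -0.025 and 0.025 m and y of tray in the frame of rail between -0.025 and 0.025 m and angle between the x axis of tray and the x axis of rail, either way round below 0.2 rad and height (world z) of tray below 0.01 m and value of joint each of sleeve1, sleeve2, sleeve3 below 0.003 m and ((horizontal distance between filter1 and slot1 below 0.012 m and z of filter1 in the frame of slot1 between -0.07 and -0.058 m) or (horizontal distance between filter1 and slot2 below 0.012 m and z of filter1 in the frame of slot2 between -0.07 and -0.058 m) or (horizontal distance between filter1 and slot3 below 0.012 m and z of filter1 in the frame of slot3 between -0.07 and -0.058 m)) and angle between each of filter1, filter2, filter3's own z axis and vertical below 0.15 rad and linear speed of each of filter1, filter2, filter3 below 0.02 m/s and ((horizontal distance between filter2 and slot1 below 0.012 m and z of filter2 in the frame of slot1 between -0.07 and -0.058 m) or (horizontal distance between filter2 and slot2 below 0.012 m and z of filter2 in the frame of slot2 between -0.07 and -0.058 m) or (horizontal distance between filter2 and slot3 below 0.012 m and z of filter2 in the frame of slot3 between -0.07 and -0.058 m)) and ((horizontal distance between filter3 and slot1 below 0.012 m and z of filter3 in the frame of slot1 between -0.07 and -0.058 m) or (horizontal distance between filter3 and slot2 below 0.012 m and z of filter3 in the frame of slot2 between -0.07 and -0.058 m) or (horizontal distance between filter3 and slot3 below 0.012 m and z of filter3 in the frame of slot3 between -0.07 and -0.058 m))); the robot touches nothing.
It fails at once if a filter is dropped or laid over (tilted past 40 degrees) (angle between any of filter1, filter2, filter3's own z axis and vertical above 0.7 rad).
It fails at once if a jar, bottle, pot, mug or tape roll that stands about is pushed more than 4 cm or knocked over (distance of any of jar, ink, pot, mug, paint_a, paint_b, tape from where it was at the start of the episode above 0.04 m or angle between any of jar, ink, pot, mug, paint_a, paint_b, tape's own z axis and vertical above 0.6 rad).
Of filter1, filter2, filter3 only 2 to 3 are there at a start; the rules pass over those that are not, and their reading is None.
At some moment in a run one of tray may be knocked a few centimetres aside while the robot is not near it.
It also fails if it takes over 210 s, if anything falls off the work surface, if the arm or the gripper's body presses on something with over 40 N, if the wrist force passes 120 N, or if a joint passes its speed limit or range.

## Robot

A 7-joint arm with a two-finger parallel gripper is mounted at the origin on the work surface. World frame = base frame: x ahead of the robot, y to its left, z up, the work surface at z = 0. Lengths are in m, angles in rad, forces in N, time in s.
With the tool pointing down it reaches from about 0.425 to 0.95 m from the base axis. Payload 4.7 kg.
Tool frame: the origin (TCP) lies at the very end of the fingers, on their centre line; the grasp point (between the pads) lies 19 mm behind it; z points along the fingers, y is the line along which they close (so a half turn about z gives the same grasp; the last joint's range is limited). The gripper opens to 87 mm and grips with 3 to 60 N. Pads are 19 mm wide; open, the fingers measure 117 mm over their backs; the gripper's body (75 mm by 190 mm) begins 51 mm behind the grasp point.
Start: joints at [-1.151, 0.469, -0.049, 1.532, 0.024, 1.141, -0.082], TCP at [0.293, 0.608, 0.223] pointing down, gripper open.
Joint ranges: [-2.59, 2.59], [-0.33, 1.99], [-1.39, 1.29], [0.1, 2.45], [-1.04, 4.18], [0.21, 1.99], [-2.66, 2.66]. Speed limits (rad/s): [2.57, 2.57, 3.14, 3.14, 3.14, 3.14, 3.14].

## Interface

Orientations are given as a unit quaternion [x, y, z, w].
In Python, from rig import * gives the robot as it stands.
- The arm moves only by the shell command python3 -m handwheel 'ROWS' [OPENING] [FORCE]. ROWS is JSON, a list that holds one entry, the list of rows, each a list of 4 numbers: the shift along the tool's x, y, z as a fraction of full scale, then the turn about the tool's z as a fraction of full scale. In form: [[[tx, ty, tz, roll], ...]]. A call has 1 to 20 rows; each row shifts and turns the commanded pose from where the row before left it, along the tool's axes as they then stand; what a row does not reach is not made up. Full scale, the value 1, is 250 mm for a shift and 90 degrees for a turn. A row lasts 1/10 s, in which the tool goes at most 50 mm and 8.59 degrees, less where a joint would pass 70% of its speed; a pose out of reach is approached as far as the arm can. A call with a number of a shift or a turn outside -1 to 1 is refused whole. A call with a gripper value outside its range is refused whole. OPENING is the finger opening in mm, from 0 to 87, set as the call begins (- or left out, the last holds). The fingers move at their own pace and stop on an object; FORCE is the grip in N (left out, the last holds). Time passes only in rows, so rows that do not move let the fingers close. It gives the time, the measured TCP pose, the force, the opening and the grip force at its end, in the units of the state.
- state(): the state, without advancing time (a new reading comes with each control period).
- capture(name): name is "scene" or "top" or "wrist"; returns a dict with "image" (480x640x3 uint8, red, green, blue), "depth" (480x640 float32, m along the optical axis (not along the pixel's ray), 0 where there is no reading), "fx", "fy", "cx", "cy" (pixels), "origin" and "rotation" of the camera in the world. Camera axes: x right, y down, z forward; pixel columns grow to the right and rows downward; lengths in m; the calibration is good to about 2 mm. The wrist camera is an equidistant fisheye: a pixel r from the principal point sees the ray r / f radians off the axis. A picture is of the moment at which its call begins.
- sign_off(): hands the job in; it is judged then, once.
The state is a dict: "time": time; "joint_positions": joint angles; "dq": joint speeds; "joint_torque": joint torques, N m; "eef_pos": TCP position; "orientation": TCP orientation; "ft_force": force on the tool from outside, world axes, zero at the start; "torque": the same for the moment, N m; "finger_gap": finger opening in m; "gripper_force": force on a finger pad.
Only numpy, scipy, OpenCV 4.12 (cv2) and the standard library are available. Lean on these libraries where they do the work, as an engineer would, in place of code of your own. Each camera call takes 0.05 s, during which the arm holds its last target. There are 200 camera calls.

## Working session

There is one attempt and no reset: what is moved stays moved. The work goes in short steps, Python scripts to look and compute and a shell command to move; the robot and the scene stay as the last step left them, time stands still between calls to the robot, and variables do not carry over. Pictures are saved under pics/ and viewed, at most 14 in all, crops included, and the job is handed in when it is done.

```bash
mkdir -p pics; ls; cat > h.py <<'E'
from rig import *
import numpy as np, cv2
def save(c,n): cv2.imwrite('pics/'+n, c['image'][:,:,::-1])
def pts(c):
    d=c['depth']; v,u=np.mgrid[0:480,0:640]
    P=np.stack([(u-c['cx'])/c['fx']*d,(v-c['cy'])/c['fy']*d,d],-1)
    return P@np.array(c['rotation']).T+np.array(c['origin'])
E
python3 - <<'E'
from h import *
for n in('scene','top'):
    c=capture(n); save(c,n+'0.png'); np.savez('pics/%s0.npz'%n,**c); print(n,c['origin'],c['rotation'],c['fx'])
print(state())
E
```

```text
pics
scene [1.20482016 0.2939266  1.02929623] [ 0.53033773  0.7765422  -0.28659729 -0.18326511] 512.2382024912044
top [ 0.34264934 -0.01233563  1.33576056] [-0.69568747  0.71415369 -0.04861993  0.06032862] 492.4271665986185
{'time': 0.1, 'joint_positions': array([-1.15089842,  0.46937859, -0.04858759,  1.53357201,  0.02413528,
        1.14095984, -0.08231571]), 'dq': array([ 0.00133499, -0.0032146 , -0.00118273, -0.00291505,  0.00272493,
        0.00044978,  0.00022237]), 'joint_torque': array([ 1.25215975e-03, -5.09173393e+01, -8.07699468e-02, -2.36829937e+01,
       -6.13764161e-02,  3.45234177e-02,  6.80722405e-05]), 'eef_pos': array([0.29264282, 0.6076803 , 0.22159338]), 'orientation': array([ 2.22509899e-01,  9.74930047e-01, -8.53026939e-04, -1.46699259e-04]), 'ft_force': array([-0.00456446, -0.46786184,  0.21257789]), 'torque': array([-0.00974413, -0.00207612,  0.03920394]), 'gripper_force': 0.0, 'finger_gap': 0.08681051482388015}
```

```bash
cat >> h.py <<'E'
from scipy.spatial.transform import Rotation as Rr
def pts(c):
    d=c['depth']; v,u=np.mgrid[0:480,0:640]
    P=np.stack([(u-c['cx'])/c['fx']*d,(v-c['cy'])/c['fy']*d,d],-1)
    return P@Rr.from_quat(c['rotation']).as_matrix().T+np.array(c['origin'])
E
python3 - <<'E'
from h import *
c=dict(np.load('pics/top0.npz')); P=pts(c); print(P[240,320],P[100,100],P[400,500]); print(c['cx'],c['cy'],c['fy'])
# ortho height map, x up, y left, 2mm
E
```

```text
[0.55297042 0.01699118 0.00094777] [0.9217292  0.58353766 0.12492496] [ 0.12025602 -0.43927945  0.00411445]
323.5706493403925 240.8063272890084 492.4271665986185
```

View pics/top0.png

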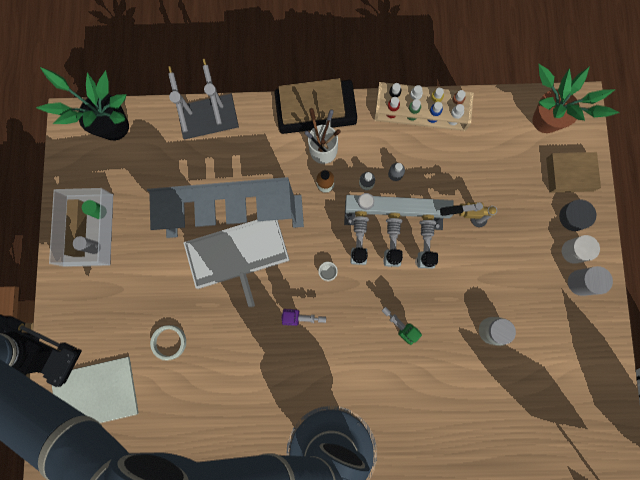

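View pics/scene0.png

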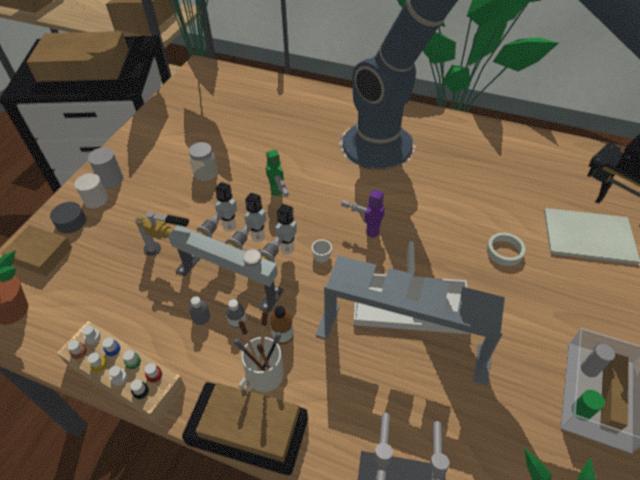

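```bash
python3 - <<'E'
from h import *
c=dict(np.load('pics/top0.npz')); P=pts(c); X,Y,Z=P[...,0],P[...,1],P[...,2]
hsv=cv2.cvtColor(c['image'],cv2.COLOR_RGB2HSV)
v,u=np.mgrid[0:480,0:640]
def reg(n,m):
    m=m.astype(np.uint8); k,l,s,_=cv2.connectedComponentsWithStats(m)
    i=1+np.argmax(s[1:,4]); q=l==i
    r=cv2.minAreaRect((P[q][:,:2]*1000).astype(np.float32))
    print(n,s[i,4],np.round(r[0],1),np.round(r[1],1),round(r[2],2),'z',np.round(np.percentile(Z[q],[5,50,95]),4))
    return q
box=lambda a,b,d,e:(u>=a)&(u<=b)&(v>=d)&(v<=e)
reg('bar',box(335,450,185,235)&(Z>.115)&(Z<.131))
reg('rail',box(140,310,170,240)&(Z>.170)&(Z<.19))
reg('lip',box(140,310,170,240)&(Z>.192)&(Z<.21))
reg('tray',box(170,300,200,300)&(Z>-.002)&(Z<.035)&(hsv[...,1]<50))
reg('fin',box(230,265,270,310)&(Z>.035)&(Z<.06))
reg('lever',box(440,466,200,222)&(hsv[...,2]<60)&(Z>.13))
reg('brass',box(440,500,200,226)&(hsv[...,1]>120)&(Z>.12))
for a in((350,370),(384,403),(418,440)): reg('knob',box(a[0],a[1],245,270)&(Z>.16)&(Z<.185))
for n,b in dict(ink=(315,335,168,192),pot=(317,339,260,282),jar=(480,516,317,346),paintA=(358,375,170,187),paintB=(388,406,162,180),purple=(280,330,305,330),green=(380,425,300,345),mug=(305,340,120,165)).items(): reg(n,box(*b)&(Z>.02))
# rail rows: slots edges along y at line z
q=box(140,310,170,240)&(Z>.172)&(Z<.188)
im=np.zeros((480,640),np.uint8)
c2=dict(np.load('pics/scene0.npz'));P2=pts(c2)
for nm,(a,b,d,e),z0,z1 in(('bar',(160,280,215,290),.118,.131),('rail',(325,505,255,330),.172,.187)):
    m=((u>=a)&(u<=b)&(v>=d)&(v<=e)&(P2[...,2]>z0)&(P2[...,2]<z1)).astype(np.uint8)
    k,l,s,_=cv2.connectedComponentsWithStats(m);i=1+np.argmax(s[1:,4]);r=cv2.minAreaRect((P2[l==i][:,:2]*1000).astype(np.float32));print('scene',nm,r,np.median(P2[l==i][:,2]))
    np.save('pics/%s.npy'%nm,P2[l==i])
# ortho of both
W=np.full((500,700,3),0,np.uint8)
for Q,C in((P,c),(P2,c2)):
    f=(Q[...,2]>.165)&(Q[...,2]<.2)&(C['depth']>0)
    a=((.85-Q[f][:,0])*1200).astype(int);b=((.45-Q[f][:,1])*1000).astype(int)
    a=((.85-Q[f][:,0])*1000).astype(int)
    o=(a>=0)&(a<500)&(b>=0)&(b<700); W[a[o],b[o]]=C['image'][f][o]
cv2.imwrite('pics/ortho.png',W[:,:,::-1])
E
```

```text
bar 1930 [ 594.  -180.8] [262.8  92.4] 85.14 z [0.1167 0.1236 0.1284]
rail 4812 [619.2 254. ] [ 98.1 341.2] 3.36 z [0.1759 0.18   0.184 ]
lip 246 [666.9 256. ] [  5.4 336.3] 2.99 z [0.1934 0.1967 0.2001]
tray 4638 [495.2 239.5] [217.1 267.4] 15.81 z [0.0001 0.0046 0.0247]
fin 180 [421.9 214.8] [91.7 12.7] 16.17 z [0.0373 0.0471 0.0514]
lever 176 [ 594.8 -307.8] [18.7 52.8] 5.0 z [0.1509 0.1555 0.1589]
brass 67 [ 590.5 -377.3] [19.8 43.8] 15.81 z [0.1205 0.1225 0.1251]
knob 155 [491.1 -80.2] [31.1 30.6] 87.53 z [0.167  0.1717 0.1763]
knob 164 [ 485.  -165.4] [31.  30.4] 86.09 z [0.1677 0.1731 0.1773]
knob 164 [ 477.4 -248.4] [30.5 31.3] 87.89 z [0.1662 0.1716 0.1757]
ink 318 [536.8   4.4] [ 45.6 387.3] 88.47 z [0.0316 0.0758 0.1116]
pot 131 [419.4 -15.5] [145.1  50.3] 16.74 z [0.0223 0.0335 0.0384]
jar 809 [ 303.2 -237. ] [451.1  68.5] 88.67 z [0.034  0.0886 0.0937]
paintA 215 [ 709.  -114.9] [41.8 39.4] 83.07 z [0.0276 0.0512 0.0767]
paintB 215 [ 543.6 -117.8] [ 41. 452.] 67.5 z [0.0276 0.0511 0.0765]
purple 432 [346.3  51.4] [127.6  37.3] 88.7 z [0.0753 0.0937 0.1476]
green 480 [ 338.4 -123.6] [211.7  69.4] 69.66 z [0.075  0.0915 0.1469]
mug 1035 [614.7  18.5] [ 97.1 538.9] 86.26 z [0.0256 0.0703 0.1769]
scene bar ((589.7890014648438, -184.24005126953125), (270.85089111328125, 101.3820571899414), 85.4888687133789) 0.12574012796990547
scene rail ((610.5778198242188, 252.5572052001953), (85.95932006835938, 340.5086669921875), 3.1899755001068115) 0.1810876426620569
```

View pics/ortho.png

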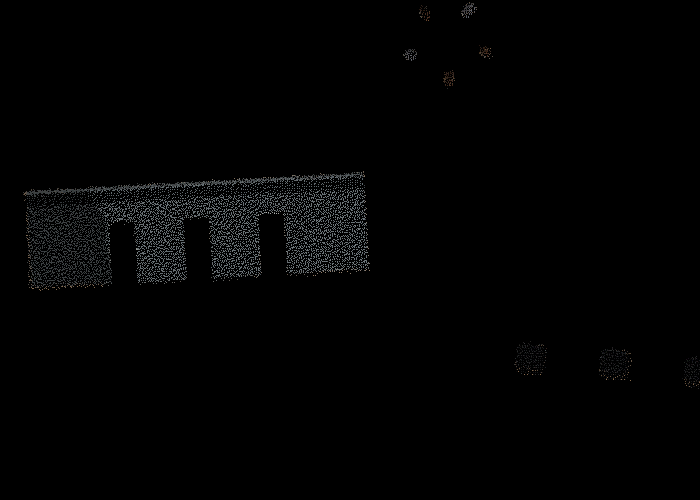

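```bash
cat > go.py <<'E'
import sys
from h import *
# go.py x y z yawdeg(tool y): totals in tool fractions, roll first
s=state(); p=s['eef_pos']; R=Rr.from_quat(s['orientation']).as_matrix()
yaw=np.degrees(np.arctan2(R[1,1],R[0,1])); t=np.array(list(map(float,sys.argv[1:4])))
print('pos',np.round(p,4),'yaw',round(yaw,2),'t',round(s['time'],1),'F',np.round(s['ft_force'],1),'gap',round(s['finger_gap'],4),'tiltz',R[2,2].round(5), 'q',s['joint_positions'].round(2))
ty=float(sys.argv[4]) if len(sys.argv)>4 else yaw
d=(ty-yaw+90)%180-90
y=np.radians(yaw+d); Y=np.array([np.cos(y),np.sin(y),0]);Zt=np.array([0,0,-1]);Xt=np.cross(Y,Zt)
f=np.array([Xt,Y,Zt])@(t-p)/.25
print('roll',round(-d/90,4),'then xyz',f.round(4),'norm/0.12 rows',round(np.linalg.norm(f)/.12,1))
E
python3 go.py .403 .209 .20 106.2; python3 - <<'E'
from h import *
c=dict(np.load('pics/top0.npz')); P=pts(c);v,u=np.mgrid[0:480,0:640]
for n,b in dict(purple=(275,330,300,335),green=(375,428,300,350),jar=(475,520,310,350),pot=(315,340,258,284),ink=(315,335,165,195)).items():
    a=(u>=b[0])&(u<=b[1])&(v>=b[2])&(v<=b[3])&(P[...,2]>.025)&(c['depth']>0); q=P[a]; top=q[q[:,2]>np.percentile(q[:,2],98)-.01]
    print(n,np.median(top,0).round(3),np.percentile(q,[1,99],axis=0).round(3).tolist())
E
```

```text
pos [0.2926 0.6077 0.2216] yaw 64.29 t 0.1 F [-0.  -0.5  0.2] gap 0.0868 tiltz -1.0 q [-1.15  0.47 -0.05  1.53  0.02  1.14 -0.08]
roll -0.4657 then xyz [ 0.021  -1.6546  0.0864] norm/0.12 rows 13.8
purple [0.348 0.095 0.144] [[0.329, 0.008, 0.072], [0.366, 0.112, 0.149]]
green [ 0.299 -0.203  0.144] [[0.275, -0.218, 0.071], [0.363, -0.139, 0.149]]
jar [ 0.299 -0.431  0.09 ] [[0.266, -0.46, 0.028], [0.333, -0.396, 0.095]]
pot [ 0.467 -0.001  0.035] [[0.44, -0.027, 0.026], [0.49, 0.023, 0.041]]
ink [ 0.708 -0.002  0.11 ] [[0.685, -0.023, 0.027], [0.727, 0.022, 0.113]]
```

```bash
python3 -m handwheel '[[[0,0,0,-0.09],[0,0,0,-0.09],[0,0,0,-0.09],[0,0,0,-0.09],[0,0,0,-0.09],[0,0,0,-0.0157]]]' 50 40; python3 -m handwheel '[[[0.0015,-0.118,0.006,0],[0.0015,-0.118,0.006,0],[0.0015,-0.118,0.006,0],[0.0015,-0.118,0.006,0],[0.0015,-0.118,0.006,0],[0.0015,-0.118,0.006,0],[0.0015,-0.118,0.006,0],[0.0015,-0.118,0.006,0],[0.0015,-0.118,0.006,0],[0.0015,-0.118,0.006,0],[0.0015,-0.118,0.006,0],[0.0015,-0.118,0.006,0],[0.0015,-0.118,0.006,0],[0.0015,-0.118,0.006,0],[0,0,0,0],[0,0,0,0]]]'; python3 go.py .403 .209 .016 106.2
```

```text
time: 0.7
eef_pos: [0.2928, 0.6078, 0.222]
orientation: [-0.141, 0.99, -0.0, -0.0]
ft_force: [0.1, -0.1, -0.6]
finger_gap: 0.0521
gripper_force: 0.0
time: 2.3
eef_pos: [0.403, 0.2099, 0.2016]
orientation: [-0.139, 0.99, 0.0, 0.0]
ft_force: [-0.3, 0.5, -0.1]
finger_gap: 0.0502
gripper_force: 0.0
pos [0.403  0.2099 0.2016] yaw 106.03 t 2.3 F [-0.3  0.5 -0.1] gap 0.0502 tiltz -1.0 q [-0.52  0.13 -0.06  2.06  0.01  0.95  1.27]
roll -0.0019 then xyz [ 0.0011 -0.0034  0.7423] norm/0.12 rows 6.2
```

```bash
python3 -m handwheel '[[[0,-0.0034,0.1,0],[0,0,0.1,0],[0,0,0.1,0],[0,0,0.1,0],[0,0,0.1,0],[0,0,0.1,0],[0,0,0.08,0],[0,0,0.06,0],[0,0,0,0]]]'; python3 -m handwheel '[[[0,0,0,0],[0,0,0,0],[0,0,0,0],[0,0,0,0],[0,0,0,0],[0,0,0,0]]]' 0 40; python3 - <<'E'
from h import *
c=capture('top'); P=pts(c);v,u=np.mgrid[0:480,0:640];hsv=cv2.cvtColor(c['image'],cv2.COLOR_RGB2HSV)
save(c,'t1.png')
E
python3 go.py .403 .209 .016 106.2
```

```text
time: 3.2
eef_pos: [0.4016, 0.2101, 0.0149]
orientation: [-0.142, 0.99, -0.0, -0.002]
ft_force: [0.5, -1.0, -0.6]
finger_gap: 0.0498
gripper_force: 0.0
time: 3.8
eef_pos: [0.4034, 0.2093, 0.0168]
orientation: [-0.141, 0.99, 0.0, 0.0]
ft_force: [-0.4, 0.4, 3.6]
finger_gap: 0.0116
gripper_force: 40.0
pos [0.4034 0.2093 0.0168] yaw 106.15 t 3.9 F [ 0.  -0.2  3.3] gap 0.0119 tiltz -1.0 q [-0.53  0.43 -0.05  2.21  0.05  0.5   1.24]
roll -0.0005 then xyz [ 0.002  -0.0008  0.0034] norm/0.12 rows 0.0
```

View pics/t1.png

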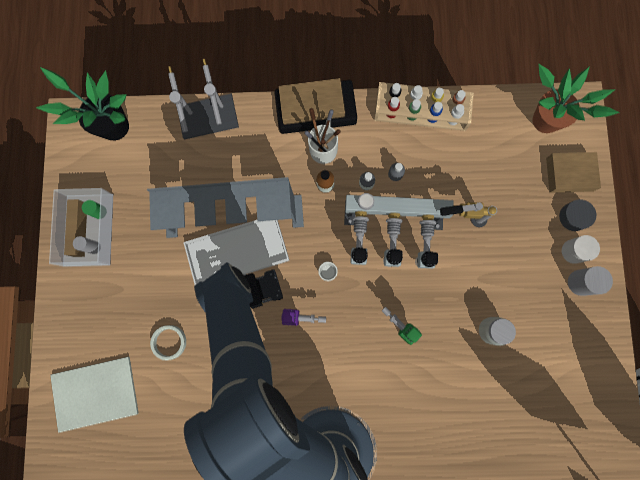

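```bash
python3 -m handwheel '[[[-0.01,0.035,0,0],[-0.01,0.035,0,0],[-0.01,0.035,0,0],[-0.01,0.037,0,0],[0,0,0,0.03],[0,0,0,0.03],[0,0,0,0.03],[0,0,0,0.03],[0,0,0,0.025],[0,0,0,0],[0,0,0,0]]]'; python3 go.py .4927 .246 .017 93.1
```

```text
time: 4.95
eef_pos: [0.4033, 0.2474, 0.0168]
orientation: [-0.028, 1.0, 0.001, 0.001]
ft_force: [0.4, 2.8, 1.7]
finger_gap: 0.0118
gripper_force: 40.0
pos [0.4033 0.2474 0.0168] yaw 93.24 t 5.0 F [0.4 2.8 1.7] gap 0.0118 tiltz -1.0 q [-0.65  0.45  0.01  2.18 -0.01  0.52  1.  ]
roll 0.0015 then xyz [-0.3568 -0.025  -0.0007] norm/0.12 rows 3.0
```

```bash
python3 -m handwheel '[[[-0.03,-0.002,0,0],[-0.03,-0.002,0,0],[-0.03,-0.002,0,0],[-0.03,-0.002,0,0],[-0.03,-0.002,0,0],[-0.03,-0.002,0,0],[-0.03,-0.002,0,0],[-0.03,-0.002,0,0],[-0.03,-0.002,0,0],[-0.03,-0.002,0,0],[-0.03,-0.002,0,0],[-0.027,-0.002,0,0],[0,0,0,0],[0,0,0,0]]]'; python3 -m handwheel '[[[0,0,0,0],[0,0,0,0],[0,0,0,0],[0,0,0,0]]]' 40; python3 -m handwheel '[[[0,0,-0.1,0],[0,0,-0.1,0],[0,0,-0.12,0],[0.05,0,-0.12,0],[0.05,0,-0.12,0],[0.05,0,-0.12,0],[0.05,0,-0.12,0],[0,0,-0.12,0],[0,0,0,0]]]'
python3 go.py .60 -.12 .26 85.25
```

```text
time: 6.35
eef_pos: [0.4903, 0.2449, 0.0167]
orientation: [-0.028, 1.0, -0.0, -0.002]
ft_force: [-6.1, 0.0, 8.6]
finger_gap: 0.0123
gripper_force: 40.0
time: 6.75
eef_pos: [0.4925, 0.2446, 0.0163]
orientation: [-0.027, 1.0, -0.0, -0.0]
ft_force: [0.1, -0.6, 0.1]
finger_gap: 0.0354
gripper_force: 0.0
time: 7.65
eef_pos: [0.4444, 0.2436, 0.2508]
orientation: [-0.028, 1.0, 0.002, 0.004]
ft_force: [0.6, 0.6, -0.0]
finger_gap: 0.04
gripper_force: 0.0
pos [0.4444 0.2436 0.2508] yaw 93.16 t 7.7 F [ 0.6  0.6 -0. ] gap 0.04 tiltz -0.99996 q [-0.6   0.16  0.01  1.9  -0.    1.07  1.04]
roll 0.0879 then xyz [-0.7406 -1.3978 -0.0368] norm/0.12 rows 13.2
```

```bash
python3 -m handwheel '[[[0,0,0,0.044],[0,0,0,0.044],[0,-0.12,0,0],[0,-0.12,0,0],[0,-0.12,0,0],[0,-0.12,0,0],[0,-0.12,0,0],[0,-0.12,0,0],[0,-0.12,0,0],[0,-0.12,0,0],[0,-0.12,0,0],[0,-0.12,0,0],[0,-0.12,0,0],[0,-0.12,0,0],[0,0,0,0]]]' 0 20; python3 go.py .6249 -.2983 .20 85.25
```

```text
time: 9.15
eef_pos: [0.4114, -0.1204, 0.246]
orientation: [0.045, 0.999, -0.001, -0.001]
ft_force: [0.2, 0.0, 0.0]
finger_gap: 0.0005
gripper_force: 0.0
pos [ 0.4114 -0.1204  0.246 ] yaw 84.8 t 9.2 F [0.2 0.  0. ] gap 0.0005 tiltz -1.0 q [-0.18  0.02  0.37  2.07 -0.01  1.05  1.68]
roll -0.005 then xyz [-0.91   -0.6384  0.1838] norm/0.12 rows 9.4
```

```bash
python3 - <<'E'
from h import *
c=capture('top'); P=pts(c);X,Y,Z=P[...,0],P[...,1],P[...,2];v,u=np.mgrid[0:480,0:640];hsv=cv2.cvtColor(c['image'],cv2.COLOR_RGB2HSV)
def reg(n,m):
    k,l,s,_=cv2.connectedComponentsWithStats(m.astype(np.uint8)); i=1+np.argmax(s[1:,4]); r=cv2.minAreaRect((P[l==i][:,:2]*1000).astype(np.float32)); print(n,s[i,4],r)
box=lambda a,b,d,e:(u>=a)&(u<=b)&(v>=d)&(v<=e)
reg('fin',box(200,290,230,310)&(Z>.035)&(Z<.06))
reg('tray',box(170,300,180,300)&(Z>-.002)&(Z<.035)&(hsv[...,1]<50)); save(c,'t2.png')
E
```

```text
fin 179 ((509.81884765625, 246.2457275390625), (92.37175750732422, 12.960354804992676), 2.451748847961426)
tray 2625 ((570.6829833984375, 253.70538330078125), (215.77984619140625, 270.0191955566406), 3.135499954223633)
```

```bash
python3 -m handwheel '[[[-0.1,-0.07,0,-0.005],[-0.1,-0.07,0,0],[-0.1,-0.07,0,0],[-0.1,-0.07,0,0],[-0.1,-0.07,0,0],[-0.1,-0.07,0,0],[-0.1,-0.07,0,0],[-0.1,-0.07,0.06,0],[-0.11,-0.078,0.06,0],[0,0,0.06,0],[0,0,0,0],[0,0,0,0]]]'; python3 go.py .6249 -.2983 .138 85.25
```

```text
time: 10.4
eef_pos: [0.6268, -0.2912, 0.2008]
orientation: [0.037, 0.999, 0.001, -0.001]
ft_force: [0.1, -0.1, 0.4]
finger_gap: 0.0006
gripper_force: 0.0
pos [ 0.6268 -0.2912  0.2008] yaw 85.75 t 10.4 F [ 0.1 -0.1  0.4] gap 0.0006 tiltz -1.0 q [ 0.09  0.54  0.43  1.53 -0.24  1.13  2.06]
roll 0.0055 then xyz [ 0.0053 -0.029   0.2514] norm/0.12 rows 2.1
```

```bash
python3 -m handwheel '[[[0,-0.029,0,0.0055],[0,0,0.06,0],[0,0,0.06,0],[0,0,0.07,0],[0,0,0.06,0],[0,0,0,0],[0,0,0,0]]]'; python3 go.py .6249 -.2983 .138 85.25;  python3 -m handwheel '[[[0.036,-0.002,0,0],[0.036,-0.002,0,0],[0.036,-0.002,0,0],[0.036,-0.002,0,0],[0.037,-0.017,0,0],[0.037,-0.017,0,0],[0.037,-0.017,0,0],[0.023,-0.024,0,0],[0.023,-0.024,0,0],[0.023,-0.024,0,0],[0.013,-0.028,0,0],[0.013,-0.028,0,0],[0.013,-0.028,0,0],[0,-0.01,0,0],[0,0,0,0],[0,0,0,0]]]'; python3 go.py .6249 -.2983 .138 85.25
```

```text
time: 11.1
eef_pos: [0.6265, -0.2999, 0.1385]
orientation: [0.042, 0.999, 0.0, -0.0]
ft_force: [0.6, -0.3, 0.4]
finger_gap: 0.0003
gripper_force: 0.0
pos [ 0.6265 -0.2999  0.1385] yaw 85.18 t 11.1 F [ 0.6 -0.3  0.4] gap 0.0003 tiltz -1.0 q [ 0.11  0.6   0.41  1.58 -0.27  1.02  2.09]
roll -0.0007 then xyz [0.0069 0.0058 0.002 ] norm/0.12 rows 0.1
time: 12.7
eef_pos: [0.5313, -0.3487, 0.1389]
orientation: [0.042, 0.999, -0.0, -0.0]
ft_force: [-0.2, 0.2, -0.2]
finger_gap: 0.0005
gripper_force: 0.0
pos [ 0.5313 -0.3487  0.1389] yaw 85.18 t 12.7 F [-0.2  0.2 -0.2] gap 0.0005 tiltz -1.0 q [ 0.21  0.51  0.43  1.74 -0.25  0.95  2.22]
roll -0.0008 then xyz [-0.3563  0.232   0.0034] norm/0.12 rows 3.5
```

```bash
python3 -m handwheel '[[[0,-0.01,0,0],[0,-0.01,0,0],[0,0,0,0],[0,0,0,0]]]';python3 - <<'E'
from h import *
c=capture('wrist'); save(c,'w1.png'); c=capture('scene'); cv2.imwrite('pics/s1.png',cv2.resize(c['image'][170:330,110:330,::-1],None,fx=3,fy=3)); print(state()['ft_force'])
E
```

```text
time: 13.1
eef_pos: [0.5312, -0.3516, 0.1388]
orientation: [0.041, 0.999, 0.001, -0.001]
ft_force: [-0.9, 5.6, 2.5]
finger_gap: 0.0004
gripper_force: 2.5
[-1.10843499  4.87428574  2.32431175]
```

View pics/s1.png

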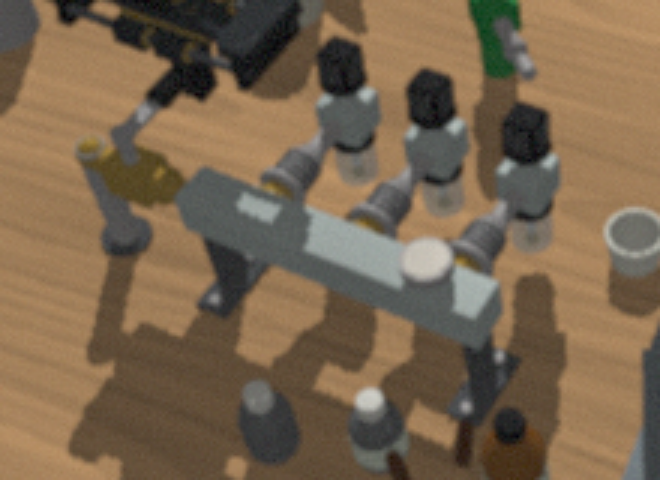

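```bash
python3 -m handwheel '[[[0,-0.012,0,0],[0,0,0,0],[0,0,0,0]]]';python3 -m handwheel '[[[0,0.04,0,0],[0,0,-0.08,0],[0,0,-0.1,0],[0,0,-0.1,0],[0,0,-0.1,0],[0.1,0,0,0],[0.1,0,0,0],[0.1,0,0,0],[0.1,0.1,0,0],[0,0.1,0,0],[0,0,0,0]]]'; python3 - <<'E'
from h import *
c=capture('top'); P=pts(c);X,Y,Z=P[...,0],P[...,1],P[...,2];v,u=np.mgrid[0:480,0:640];hsv=cv2.cvtColor(c['image'],cv2.COLOR_RGB2HSV)
box=lambda a,b,d,e:(u>=a)&(u<=b)&(v>=d)&(v<=e)
def reg(n,m):
    k,l,s,_=cv2.connectedComponentsWithStats(m.astype(np.uint8)); i=1+np.argmax(s[1:,4]); q=l==i; r=cv2.minAreaRect((P[q][:,:2]*1000).astype(np.float32)); print(n,s[i,4],np.round(r[0],1),np.round(r[1],1),round(r[2],2),np.percentile(Z[q],[5,50,95]).round(4))
reg('lever',box(440,520,205,260)&(hsv[...,2]<60)&(Z>.135)&(Z<.165))
reg('cap',box(356,376,190,210)&(Z>.132))
for a in((350,370),(384,403),(418,440)): reg('knob',box(a[0],a[1],245,270)&(Z>.16)&(Z<.185))
save(c,'t3.png')
# barrels: high sat low? print z-profile near coupling 3
m=box(340,450,215,250)
for yy in(-40,45,130):
    o=np.array([.6163,-.2214]);nx=np.array([.9966,-.0828]);ny=np.array([.0828,.9966])
    d=P[...,:2]-o; mx=d@nx*1000; my=d@ny*1000
    # section of points z>.1, barrel/rim
    for lo,hi in((-70,-44),(-41,-34)):
        q=(mx>lo)&(mx<hi)&(abs(my-yy)<30)&(Z>.108)&(Z<.14); print(yy,lo,q.sum(),np.percentile(my[q],[2,50,98]).round(1),Z[q].max().round(3))
    q=(abs(my-yy)<4)&(mx>-85)&(mx<-18); o=np.argsort(mx[q]); print(np.c_[mx[q][o],Z[q][o]*1000].round(0)[::4].tolist())
E
python3 go.py .5 -.2 .3 85.25
```

```text
time: 13.5
eef_pos: [0.5311, -0.3517, 0.1388]
orientation: [0.041, 0.999, 0.004, -0.001]
ft_force: [-2.2, 10.2, 5.5]
finger_gap: 0.0004
gripper_force: 5.1
time: 14.6
eef_pos: [0.4365, -0.2858, 0.2341]
orientation: [0.04, 0.999, 0.001, 0.001]
ft_force: [0.1, -0.6, 0.4]
finger_gap: 0.0006
gripper_force: 0.0
lever 68 [ 547.6 -370.2] [19.4 30. ] 84.08 [0.1511 0.1547 0.1593]
cap 218 [491.8 -68.7] [ 38.7 316.5] 76.26 [0.1419 0.1473 0.1515]
knob 157 [490.5 -80.8] [31.2 30.7] 81.89 [0.1672 0.172  0.1759]
knob 165 [ 485.2 -165.5] [32.3 29.2] 88.0 [0.1673 0.1734 0.1776]
knob 15 [ 469.3 -261.3] [ 5.2 17.2] 74.54 [0.1674 0.1709 0.1749]
-40 -70 130 [-53.4 -37.3 -23.8] 0.125
-40 -41 42 [-57.7 -38.1 -21. ] 0.129
[[-85.0, 4.0], [-82.0, 109.0], [-81.0, -1.0], [-81.0, 115.0], [-79.0, 117.0], [-76.0, 2.0], [-75.0, 113.0], [-72.0, 111.0], [-71.0, 5.0], [-70.0, 112.0], [-67.0, -2.0], [-66.0, 122.0], [-65.0, -2.0], [-63.0, 3.0], [-61.0, 122.0], [-59.0, -3.0], [-57.0, 4.0], [-56.0, 122.0], [-54.0, 121.0], [-53.0, 119.0], [-51.0, 117.0], [-48.0, -0.0], [-46.0, 119.0], [-44.0, 121.0], [-42.0, -4.0], [-41.0, 
[... 643 characters left out ...]
 114.0], [-25.0, 118.0], [-22.0, 118.0], [-18.0, 124.0]]
130 -70 128 [114.7 130.3 145.1] 0.125
130 -41 40 [110.6 130.2 149. ] 0.127
[[-84.0, 112.0], [-82.0, 113.0], [-80.0, 113.0], [-76.0, 109.0], [-73.0, 108.0], [-71.0, 120.0], [-70.0, 103.0], [-66.0, 124.0], [-63.0, 121.0], [-61.0, 121.0], [-56.0, 125.0], [-52.0, 118.0], [-49.0, 114.0], [-45.0, 122.0], [-42.0, 118.0], [-41.0, 124.0], [-38.0, 124.0], [-35.0, 121.0], [-31.0, 114.0], [-29.0, 117.0], [-25.0, 123.0], [-21.0, 119.0], [-19.0, 129.0]]
pos [ 0.4367 -0.2876  0.2344] yaw 85.32 t 14.7 F [-0.3 -0.3  0.5] gap 0.0007 tiltz -1.0 q [ 0.1   0.21  0.47  1.9  -0.11  1.05  2.11]
roll 0.0007 then xyz [-0.2234  0.3701 -0.2626] norm/0.12 rows 4.2
```

```bash
python3 -m handwheel '[[[0,0.06,0,0],[0,0.11,0,0],[0,0.11,0,0],[0,0.11,0,0],[0,0.11,0,0],[0,0.11,0,0],[0,0.11,0,0],[0,0.04,0,0],[-0.1,0,0,0],[-0.1,0,0,0],[-0.1,0,0,0],[-0.1,0,0,0],[0,0,0,0],[0,0,0,0]]]' 60 20; python3 go.py .5703 -.0866 .094 85.25
```

```text
time: 16.05
eef_pos: [0.5519, -0.109, 0.2335]
orientation: [0.043, 0.999, -0.001, -0.0]
ft_force: [0.6, -0.1, 0.6]
finger_gap: 0.0603
gripper_force: 0.0
pos [ 0.5519 -0.109   0.2335] yaw 85.09 t 16.1 F [ 0.6 -0.1  0.6] gap 0.0603 tiltz -1.0 q [-0.15  0.28  0.34  1.81 -0.1   1.07  1.71]
roll -0.0018 then xyz [-0.066   0.0953  0.558 ] norm/0.12 rows 4.7
```

```bash
python3 -m handwheel '[[[-0.066,0.0953,0,-0.0018],[0,0,0.1,0],[0,0,0.1,0],[0,0,0.1,0],[0,0,0.1,0],[0,0,0.09,0],[0,0,0.068,0],[0,0,0,0],[0,0,0,0]]]'; python3 -m handwheel '[[[0,0,0,0],[0,0,0,0],[0,0,0,0]]]' 36 10; python3 go.py .5703 -.0866 .094 85.25; python3 -m handwheel '[[[-0.013,0,0,0],[-0.013,0,0,0],[0,0,0,0],[0,0,0,0]]]';  python3 -m handwheel '[[[-0.008,0,0,0],[-0.008,0,0,0],[0,0,0,0],[0,0,0,0]]]'; python3 go.py .5703 -.0866 .094 85.25
```

```text
time: 16.95
eef_pos: [0.57, -0.0857, 0.095]
orientation: [0.041, 0.999, -0.0, 0.0]
ft_force: [-0.5, 1.4, -0.7]
finger_gap: 0.0597
gripper_force: 0.0
time: 17.25
eef_pos: [0.5708, -0.085, 0.0954]
orientation: [0.041, 0.999, 0.0, 0.001]
ft_force: [0.7, -0.9, -0.1]
finger_gap: 0.0435
gripper_force: 0.0
pos [ 0.5708 -0.085   0.0954] yaw 85.35 t 17.2 F [ 0.7 -0.9 -0.1] gap 0.0435 tiltz -1.0 q [-0.14  0.46  0.29  1.91 -0.18  0.8   1.73]
roll 0.0011 then xyz [ 0.0013 -0.0066  0.0056] norm/0.12 rows 0.1
time: 17.65
eef_pos: [0.5768, -0.0865, 0.0946]
orientation: [0.041, 0.999, -0.001, 0.0]
ft_force: [-0.9, -2.7, 0.7]
finger_gap: 0.0358
gripper_force: 1.6
time: 18.05
eef_pos: [0.579, -0.0867, 0.0945]
orientation: [0.041, 0.999, -0.0, -0.002]
ft_force: [-5.8, -2.6, 5.4]
finger_gap: 0.0362
gripper_force: 3.9
pos [ 0.579  -0.0867  0.0945] yaw 85.28 t 18.1 F [-5.8 -2.6  5.4] gap 0.0362 tiltz -0.99999 q [-0.14  0.48  0.29  1.88 -0.18  0.81  1.73]
roll 0.0004 then xyz [ 0.0345 -0.0023  0.002 ] norm/0.12 rows 0.3
```

```bash
for i in 1; do python3 -m handwheel '[[[-0.01,0,0,0],[-0.01,0,0,0],[0,0,0,0],[0,0,0,0]]]'; python3 -m handwheel '[[[-0.01,0,0,0],[0,0,0,0],[0,0,0,0]]]'; python3 go.py .5703 -.0866 .094 85.25; done; python3 - <<'E'
from h import *
c=capture('scene'); cv2.imwrite('pics/s2.png',cv2.resize(c['image'][170:330,150:330,::-1],None,fx=3,fy=3))
E
```

```text
time: 18.45
eef_pos: [0.5832, -0.0871, 0.0944]
orientation: [0.041, 0.999, -0.0, -0.003]
ft_force: [-6.6, -1.6, 7.2]
finger_gap: 0.0362
gripper_force: 4.8
time: 18.75
eef_pos: [0.5854, -0.0873, 0.0944]
orientation: [0.041, 0.999, -0.0, -0.003]
ft_force: [-7.6, -2.7, 7.0]
finger_gap: 0.0364
gripper_force: 5.2
pos [ 0.5854 -0.0873  0.0944] yaw 85.27 t 18.8 F [-7.6 -2.7  7. ] gap 0.0364 tiltz -0.99998 q [-0.14  0.49  0.29  1.87 -0.18  0.82  1.73]
roll 0.0003 then xyz [ 0.0603 -0.0024  0.0018] norm/0.12 rows 0.5
```

View pics/s2.png

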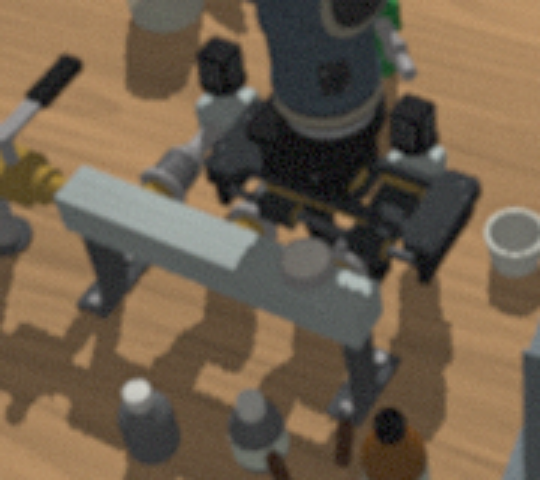

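```bash
python3 -m handwheel '[[[-0.008,0,0,0],[0,0,0,0],[0,0,0,0]]]'; python3 -m handwheel '[[[-0.006,0,0,0],[0,0,0,0],[0,0,0,0]]]'; python3 - <<'E'
from h import *
c=capture('scene'); P=pts(c);Z=P[...,2];v,u=np.mgrid[0:480,0:640]
m=((u>275)&(u<305)&(v>195)&(v<235)&(Z>.16)&(Z<.185)).astype(np.uint8)
print(m.sum(),np.median(P[m>0],0))
c=dict(np.load('pics/scene0.npz'));P=pts(c);Z=P[...,2];m=((u>275)&(u<305)&(v>195)&(v<235)&(Z>.16)&(Z<.185));print(m.sum(),np.median(P[m],0))
print(state()['ft_force'])
E
```

```text
time: 19.1
eef_pos: [0.587, -0.0874, 0.0944]
orientation: [0.041, 0.999, -0.0, -0.003]
ft_force: [-8.6, -2.7, 6.2]
finger_gap: 0.0359
gripper_force: 5.6
time: 19.4
eef_pos: [0.5878, -0.0875, 0.0944]
orientation: [0.041, 0.999, 0.0, -0.004]
ft_force: [-11.6, -3.5, 8.4]
finger_gap: 0.0358
gripper_force: 6.6
173 [ 0.48541095 -0.07746211  0.1715209 ]
168 [ 0.49640535 -0.07857596  0.17226824]
[-10.91918607  -2.42508522   8.86882167]
```

```bash
python3 -m handwheel '[[[0.01,0,0,0],[0.01,0,0,0],[0.01,0,0,0],[0.01,0,0,0],[0,0,0,0]]]' 60 10; python3 -m handwheel '[[[0,0,-0.1,0],[0,0,-0.1,0],[0,0,-0.1,0],[0,0,-0.1,0],[0,0,-0.1,0],[0,-0.1,0,0],[0,-0.12,0,0],[0,-0.12,0,0],[0,0,0,0],[0,0,0,0]]]'; python3 go.py .5633 -.1714 .094 85.25;python3 - <<'E'
from h import *
c=capture('scene'); P=pts(c);Z=P[...,2];v,u=np.mgrid[0:480,0:640]
m=((u>275)&(u<305)&(v>195)&(v<235)&(Z>.16)&(Z<.185)).astype(np.uint8)
print(m.sum(),np.median(P[m>0],0))
E
```

```text
time: 19.95
eef_pos: [0.5822, -0.0858, 0.0947]
orientation: [0.041, 0.999, 0.0, 0.001]
ft_force: [0.2, -0.0, -0.1]
finger_gap: 0.0588
gripper_force: 0.0
time: 20.95
eef_pos: [0.5751, -0.1713, 0.2197]
orientation: [0.041, 0.999, 0.0, 0.0]
ft_force: [0.1, 0.7, -0.2]
finger_gap: 0.0598
gripper_force: 0.0
pos [ 0.5751 -0.1713  0.2197] yaw 85.24 t 20.9 F [ 0.1  0.7 -0.2] gap 0.0598 tiltz -1.0 q [-0.05  0.36  0.35  1.74 -0.14  1.07  1.84]
roll -0.0001 then xyz [ 0.047  -0.0042  0.5027] norm/0.12 rows 4.2
165 [ 0.48565134 -0.07784737  0.17161235]
```

```bash
python3 -m handwheel '[[[0.047,-0.0042,0,0],[0,0,0.1,0],[0,0,0.1,0],[0,0,0.1,0],[0,0,0.1,0],[0,0,0.06,0],[0,0,0.043,0],[0,0,0,0],[0,0,0,0]]]'; python3 -m handwheel '[[[0,0,0,0],[0,0,0,0],[0,0,0,0],[0,0,0,0]]]' 36 10; python3 go.py .5633 -.1714 .094 85.25; python3 -m handwheel '[[[-0.013,0,0,0],[-0.013,0,0,0],[-0.008,0,0,0],[-0.008,0,0,0],[-0.01,0,0,0],[-0.01,0,0,0],[-0.01,0,0,0],[0,0,0,0],[0,0,0,0]]]';  python3 -m handwheel '[[[-0.006,0,0,0],[-0.006,0,0,0],[0,0,0,0],[0,0,0,0]]]'; python3 -m handwheel '[[[-0.006,0,0,0],[0,0,0,0],[0,0,0,0]]]'; python3 - <<'E'
from h import *
for c in(dict(np.load('pics/scene0.npz')),capture('scene')):
    P=pts(c);Z=P[...,2]; m=(abs(P[...,0]-.483)<.035)&(abs(P[...,1]+.165)<.025)&(Z>.165)&(Z<.18)&(c['image'].max(-1)<60); print(m.sum(),np.median(P[m],0).round(4))
E
```

```text
time: 21.9
eef_pos: [0.5636, -0.1707, 0.0945]
orientation: [0.04, 0.999, -0.0, 0.001]
ft_force: [-0.3, -1.0, -0.4]
finger_gap: 0.0599
gripper_force: 0.0
time: 22.3
eef_pos: [0.5632, -0.1707, 0.0941]
orientation: [0.041, 0.999, 0.0, 0.0]
ft_force: [0.0, 0.9, -0.8]
finger_gap: 0.039
gripper_force: 0.0
pos [ 0.5632 -0.1707  0.0941] yaw 85.35 t 22.3 F [ 0.   0.9 -0.8] gap 0.039 tiltz -1.0 q [-0.01  0.48  0.31  1.88 -0.2   0.81  1.89]
roll 0.0011 then xyz [-0.0005 -0.0027  0.0005] norm/0.12 rows 0.0
time: 23.2
eef_pos: [0.578, -0.1721, 0.0934]
orientation: [0.041, 0.999, 0.001, -0.003]
ft_force: [-8.7, 0.8, 5.4]
finger_gap: 0.036
gripper_force: 4.1
time: 23.6
eef_pos: [0.5806, -0.1723, 0.0934]
orientation: [0.041, 0.999, 0.001, -0.004]
ft_force: [-8.0, 0.7, 6.1]
finger_gap: 0.0362
gripper_force: 4.6
time: 23.9
eef_pos: [0.5808, -0.1724, 0.0932]
orientation: [0.041, 0.999, 0.001, -0.005]
ft_force: [-10.8, 1.9, 8.9]
finger_gap: 0.0359
gripper_force: 5.8
120 [ 0.493  -0.1627  0.1744]
102 [ 0.4787 -0.1619  0.1724]
```

```bash
python3 -m handwheel '[[[0.01,0,0,0],[0.01,0,0,0],[0.01,0,0,0],[0.01,0,0,0],[0,0,0,0]]]' 60 10; python3 -m handwheel '[[[0,0,-0.1,0],[0,0,-0.1,0],[0,0,-0.1,0],[0,0,-0.1,0],[0,0,-0.1,0],[0,-0.1,0,0],[0.026,-0.12,0,0],[0.02,-0.12,0,0],[0,0,0,0],[0,0,0,0]]]'; python3 go.py .5562 -.2561 .094 85.25
```

```text
time: 24.45
eef_pos: [0.576, -0.1721, 0.094]
orientation: [0.041, 0.999, -0.0, 0.001]
ft_force: [0.9, 0.0, -0.4]
finger_gap: 0.059
gripper_force: 0.0
time: 25.45
eef_pos: [0.5573, -0.2564, 0.219]
orientation: [0.042, 0.999, -0.0, 0.0]
ft_force: [0.1, -0.8, 0.7]
finger_gap: 0.0597
gripper_force: 0.0
pos [ 0.5573 -0.2564  0.219 ] yaw 85.23 t 25.4 F [ 0.1 -0.8  0.7] gap 0.0597 tiltz -1.0 q [ 0.08  0.38  0.38  1.71 -0.16  1.08  2.  ]
roll -0.0002 then xyz [0.0043 0.0008 0.4999] norm/0.12 rows 4.2
```

```bash
python3 -m handwheel '[[[0.0043,0,0,0],[0,0,0.1,0],[0,0,0.1,0],[0,0,0.1,0],[0,0,0.1,0],[0,0,0.06,0],[0,0,0.04,0],[0,0,0,0],[0,0,0,0]]]'; python3 -m handwheel '[[[0,0,0,0],[0,0,0,0],[0,0,0,0],[0,0,0,0]]]' 36 10; python3 go.py .5562 -.2561 .094 85.25; python3 -m handwheel '[[[-0.013,0,0,0],[-0.013,0,0,0],[-0.008,0,0,0],[-0.008,0,0,0],[-0.01,0,0,0],[-0.01,0,0,0],[-0.01,0,0,0],[0,0,0,0],[0,0,0,0]]]';  python3 -m handwheel '[[[-0.006,0,0,0],[-0.006,0,0,0],[0,0,0,0],[0,0,0,0]]]'; python3 -m handwheel '[[[-0.006,0,0,0],[0,0,0,0],[0,0,0,0]]]'; python3 - <<'E'
from h import *
for c in(dict(np.load('pics/scene0.npz')),capture('scene')):
    P=pts(c);Z=P[...,2]; m=(abs(P[...,0]-.476)<.035)&(abs(P[...,1]+.248)<.025)&(Z>.165)&(Z<.18)&(c['image'].max(-1)<60); print(m.sum(),np.median(P[m],0).round(4))
E
```

```text
time: 26.35
eef_pos: [0.5568, -0.2555, 0.0945]
orientation: [0.04, 0.999, -0.0, 0.001]
ft_force: [-0.6, -0.2, 1.1]
finger_gap: 0.0599
gripper_force: 0.0
time: 26.75
eef_pos: [0.5562, -0.2555, 0.0941]
orientation: [0.041, 0.999, -0.0, 0.0]
ft_force: [0.7, 0.8, -0.1]
finger_gap: 0.0385
gripper_force: 0.0
pos [ 0.5562 -0.2555  0.0941] yaw 85.34 t 26.8 F [ 0.7  0.8 -0.1] gap 0.0385 tiltz -1.0 q [ 0.11  0.52  0.34  1.83 -0.22  0.83  2.05]
roll 0.0011 then xyz [-0.0001 -0.0026  0.0006] norm/0.12 rows 0.0
time: 27.65
eef_pos: [0.571, -0.2569, 0.0934]
orientation: [0.041, 0.999, 0.001, -0.003]
ft_force: [-6.9, 1.4, 5.8]
finger_gap: 0.0362
gripper_force: 4.0
time: 28.05
eef_pos: [0.5735, -0.257, 0.0934]
orientation: [0.041, 0.999, 0.001, -0.004]
ft_force: [-9.3, 0.9, 6.9]
finger_gap: 0.0362
gripper_force: 4.4
time: 28.35
eef_pos: [0.5739, -0.2571, 0.0933]
orientation: [0.041, 0.999, 0.001, -0.005]
ft_force: [-10.6, 2.2, 7.8]
finger_gap: 0.036
gripper_force: 5.6
104 [ 0.484  -0.2469  0.173 ]
103 [ 0.4708 -0.2467  0.1722]
```

```bash
python3 -m handwheel '[[[0.01,0,0,0],[0.01,0,0,0],[0.01,0,0,0],[0.01,0,0,0],[0,0,0,0]]]' 60 10; python3 -m handwheel '[[[0,0,-0.1,0],[0,0,-0.1,0],[0,0,-0.1,0],[0,0,-0.1,0],[0,0,-0.1,0],[0,0.1,-0.1,0],[0,0.12,-0.1,0],[0,0.12,0,0],[0,0.12,0,0],[0,0.12,0,0],[0,0.12,0,0],[0,0.12,0,0],[0,0.12,0,0],[0,0.12,0,0],[0,0.12,0,0],[0,0.12,0,0],[0,0,0,0],[0,0,0,0]]]'; python3 - <<'E'
from h import *
c=capture('top'); P=pts(c);X,Y,Z=P[...,0],P[...,1],P[...,2];v,u=np.mgrid[0:480,0:640];hsv=cv2.cvtColor(c['image'],cv2.COLOR_RGB2HSV)
box=lambda a,b,d,e:(u>=a)&(u<=b)&(v>=d)&(v<=e)
def reg(n,m):
    k,l,s,_=cv2.connectedComponentsWithStats(m.astype(np.uint8)); i=1+np.argmax(s[1:,4]); q=l==i; r=cv2.minAreaRect((P[q][:,:2]*1000).astype(np.float32)); print(n,s[i,4],np.round(r[0],1),np.round(r[1],1),round(r[2],2),np.percentile(Z[q],[5,50,95]).round(4))
for a in((345,373),(379,408),(415,440)): reg('knob',box(a[0],a[1],245,275)&(Z>.158)&(Z<.185))
reg('fin',box(200,290,230,310)&(Z>.035)&(Z<.06))
reg('lever',box(440,520,205,260)&(hsv[...,2]<60)&(Z>.135)&(Z<.165))
save(c,'t4.png')
E
python3 go.py .479 -.08 .21 85.25
```

```text
time: 28.9
eef_pos: [0.5689, -0.2568, 0.094]
orientation: [0.041, 0.999, -0.0, 0.001]
ft_force: [0.1, -0.4, -0.1]
finger_gap: 0.059
gripper_force: 0.0
time: 30.7
eef_pos: [0.5953, 0.0681, 0.2689]
orientation: [0.04, 0.999, -0.0, 0.0]
ft_force: [-1.0, -0.6, 0.5]
finger_gap: 0.0599
gripper_force: 0.0
knob 161 [479.9 -78.7] [28.8 30.9] 87.59 [0.1656 0.1717 0.1753]
knob 159 [ 473.6 -163.5] [29.2 29.1] 87.67 [0.1666 0.1714 0.175 ]
knob 169 [ 466.  -248.3] [30.5 30.4] 88.4 [0.1639 0.171  0.1752]
fin 173 [509.3 246.2] [91.  13.2] 3.7 [0.04   0.0472 0.0524]
lever 190 [ 536.2 -369.3] [20.4 53.5] 85.21 [0.1504 0.1555 0.1591]
pos [0.5953 0.0667 0.2689] yaw 85.31 t 30.8 F [-0.5 -1.   0.5] gap 0.0599 tiltz -1.0 q [-0.39  0.31  0.27  1.68 -0.09  1.17  1.39]
roll 0.0006 then xyz [ 0.4149 -0.6232  0.2358] norm/0.12 rows 6.5
```

View pics/t4.png

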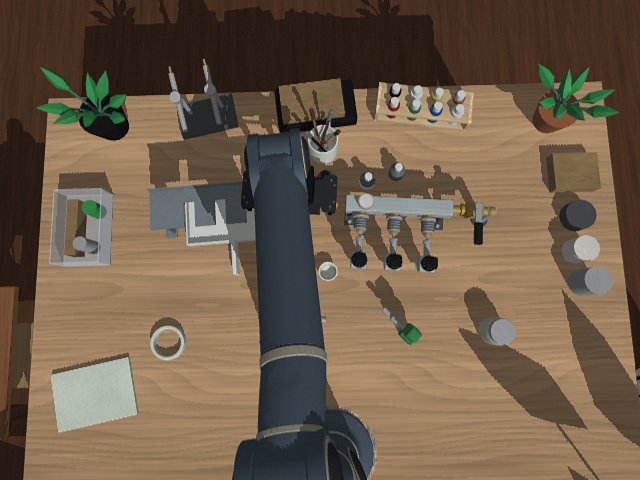

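```bash
python3 -m handwheel '[[[0.066,-0.099,0,0],[0.067,-0.1,0,0],[0.067,-0.1,0,0],[0.067,-0.1,0,0],[0.067,-0.1,0,0],[0.066,-0.118,0.1,0],[0,0,0.1,0],[0,0,0,0],[0,0,0,0]]]' 55; python3 go.py .4805 -.079 .147 85.25
```

```text
time: 31.65
eef_pos: [0.483, -0.0788, 0.2193]
orientation: [0.041, 0.999, -0.0, 0.0]
ft_force: [0.7, -0.0, 0.6]
finger_gap: 0.0553
gripper_force: 0.0
pos [ 0.483  -0.0788  0.2193] yaw 85.27 t 31.6 F [ 0.7 -0.   0.6] gap 0.0553 tiltz -1.0 q [-0.22  0.17  0.34  1.98 -0.07  1.    1.64]
roll 0.0002 then xyz [ 0.0101 -0.0018  0.2893] norm/0.12 rows 2.4
```

Descend, grip, then pull straight out ~65 mm.

```bash
python3 -m handwheel '[[[0.01,-0.002,0,0],[0,0,0.08,0],[0,0,0.08,0],[0,0,0.08,0],[0,0,0.05,0],[0,0,0,0],[0,0,0,0]]]'; python3 -m handwheel '[[[0,0,0,0],[0,0,0,0],[0,0,0,0],[0,0,0,0],[0,0,0,0],[0,0,0,0]]]' 0 30; python3 go.py .4805 -.079 .147 85.25;  python3 -m handwheel '[[[0.02,0,0,0],[0.03,0,0,0],[0.03,0,0,0],[0.03,0,0,0],[0.03,0,0,0],[0.03,0,0,0],[0.03,0,0,0],[0.03,0,0,0],[0.03,0,0,0],[0,0,0,0],[0,0,0,0]]]'; python3 - <<'E'
from h import *
c=capture('scene'); cv2.imwrite('pics/s3.png',cv2.resize(c['image'][140:330,150:350,::-1],None,fx=3,fy=3))
E
python3 go.py .4805 -.079 .147 85.25
```

```text
time: 32.35
eef_pos: [0.4809, -0.0784, 0.147]
orientation: [0.04, 0.999, 0.0, 0.001]
ft_force: [-0.1, -0.5, -0.2]
finger_gap: 0.0555
gripper_force: 0.0
time: 32.95
eef_pos: [0.4801, -0.0788, 0.1464]
orientation: [0.041, 0.999, -0.0, 0.0]
ft_force: [-0.6, -1.5, 2.4]
finger_gap: 0.0299
gripper_force: 29.9
pos [ 0.4801 -0.0788  0.1464] yaw 85.31 t 33.0 F [-0.6 -1.5  2.4] gap 0.0299 tiltz -1.0 q [-0.2   0.26  0.33  2.07 -0.11  0.83  1.68]
roll 0.0007 then xyz [-0.0016 -0.0006 -0.0024] norm/0.12 rows 0.0
time: 34.05
eef_pos: [0.4156, -0.0731, 0.1464]
orientation: [0.041, 0.999, 0.0, 0.0]
ft_force: [0.2, 0.6, -2.2]
finger_gap: 0.0296
gripper_force: 29.8
pos [ 0.4158 -0.0731  0.1464] yaw 85.35 t 34.1 F [ 0.   1.  -1.4] gap 0.0296 tiltz -1.0 q [-0.23  0.15  0.33  2.2  -0.07  0.8   1.64]
roll 0.0012 then xyz [-0.2598 -0.002  -0.0022] norm/0.12 rows 2.2
```

View pics/s3.png

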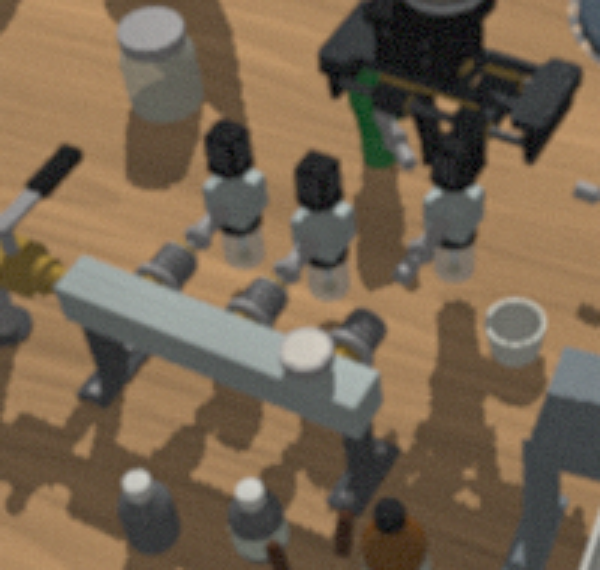

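```bash
python3 -m handwheel '[[[0,0,-0.03,0],[0,0,-0.05,0],[0,0,-0.05,0],[0,0,-0.04,0],[0,0,-0.02,0],[0,0,0,-0.022],[0,0,0,-0.022],[0,0,0,-0.022],[0,0,0,-0.021],[0,0,0,0],[0,0,0,0]]]'; python3 go.py .465 .32 .194 93.1
```

```text
time: 35.2
eef_pos: [0.4153, -0.0731, 0.1937]
orientation: [-0.027, 1.0, 0.0, -0.0]
ft_force: [-0.5, 0.1, -0.7]
finger_gap: 0.03
gripper_force: 29.8
pos [ 0.4153 -0.0731  0.1937] yaw 93.14 t 35.2 F [-0.5  0.1 -0.7] gap 0.03 tiltz -1.0 q [-0.23  0.08  0.33  2.15 -0.03  0.92  1.74]
roll 0.0004 then xyz [-2.8350e-01  1.5595e+00 -1.1000e-03] norm/0.12 rows 13.2
```

```bash
python3 -m handwheel '[[[-0.006,0.03,0,0],[-0.012,0.06,0,0],[-0.017,0.09,0,0],[-0.017,0.09,0,0],[-0.017,0.09,0,0],[-0.017,0.09,0,0],[-0.017,0.09,0,0],[-0.017,0.09,0,0],[-0.017,0.09,0,0],[-0.017,0.09,0,0],[-0.017,0.09,0,0],[-0.017,0.09,0,0],[-0.017,0.09,0,0],[-0.017,0.09,0,0],[-0.017,0.09,0,0],[-0.017,0.09,0,0],[-0.017,0.09,0,0],[-0.01,0.06,0,0],[-0.005,0.06,0,0],[0,0,0,0]]]'; python3 -m handwheel '[[[0,0,0,0],[0,0,0,0]]]'; python3 go.py .489 .321 .194 93.1; python3 - <<'E'
from h import *
c=capture('scene'); cv2.imwrite('pics/s4.png',c['image'][130:430,300:560,::-1])
c=capture('wrist'); save(c,'w4.png')
E
```

```text
time: 37.2
eef_pos: [0.465, 0.3226, 0.1936]
orientation: [-0.029, 1.0, 0.001, -0.0]
ft_force: [0.5, 1.1, -1.3]
finger_gap: 0.0298
gripper_force: 29.8
time: 37.4
eef_pos: [0.4658, 0.3189, 0.1937]
orientation: [-0.027, 1.0, -0.0, -0.0]
ft_force: [0.3, -1.1, -0.3]
finger_gap: 0.0297
gripper_force: 29.8
pos [0.4658 0.3189 0.1937] yaw 93.08 t 37.4 F [ 0.3 -1.1 -0.3] gap 0.0297 tiltz -1.0 q [-0.72  0.32  0.06  1.84 -0.02  0.99  0.97]
roll -0.0002 then xyz [-0.093   0.0034 -0.001 ] norm/0.12 rows 0.8
```

View pics/s4.png

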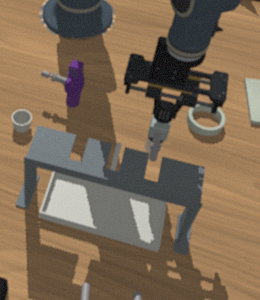

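```bash
python3 -m handwheel '[[[-0.03,0,0,0],[-0.05,0,0,0],[-0.06,0,0,0],[-0.06,0.003,0,0],[-0.06,0,0,0],[-0.05,0,0,0],[-0.03,0,0,0],[-0.01,0,0,0],[0,0,0,0],[0,0,0,0]]]'; python3 go.py .6185 .328 .194 93.1; python3 - <<'E'
from h import *
c=capture('scene');P=pts(c);v,u=np.mgrid[0:480,0:640]
cv2.imwrite('pics/s5.png',cv2.resize(c['image'][200:340,390:530,::-1],None,fx=4,fy=4))
E
```

```text
time: 38.5
eef_pos: [0.5524, 0.326, 0.1937]
orientation: [-0.028, 1.0, 0.0, -0.0]
ft_force: [-0.4, -0.4, -1.6]
finger_gap: 0.0299
gripper_force: 29.8
pos [0.5524 0.326  0.1937] yaw 93.2 t 38.5 F [-0.4 -0.4 -1.6] gap 0.0299 tiltz -1.0 q [-0.65  0.44  0.07  1.66 -0.04  1.05  1.06]
roll 0.0012 then xyz [-0.2643 -0.0062 -0.0011] norm/0.12 rows 2.2
```

View pics/s5.png

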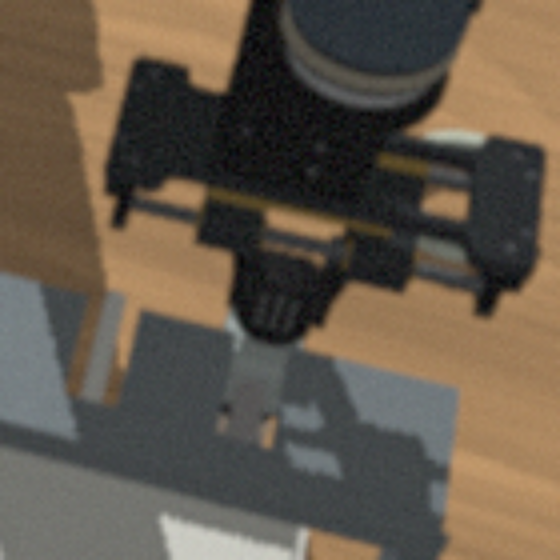

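```bash
python3 -m handwheel '[[[-0.03,-0.003,0,0],[-0.03,-0.003,0,0],[-0.03,0,0,0],[-0.03,0,0,0],[0,0,0,0]]]'; python3 -m handwheel '[[[-0.03,0,0,0],[-0.03,0,0,0],[-0.03,0,0,0],[-0.02,0,0,0],[-0.01,0,0,0],[-0.01,0,0,0],[0,0,0,0]]]'; python3 go.py .6185 .328 .194 93.1
```

```text
time: 39.05
eef_pos: [0.5845, 0.3256, 0.1936]
orientation: [-0.027, 1.0, -0.0, 0.0]
ft_force: [-0.0, 0.3, -1.7]
finger_gap: 0.0299
gripper_force: 29.8
time: 39.75
eef_pos: [0.6157, 0.3278, 0.1937]
orientation: [-0.028, 1.0, 0.0, -0.0]
ft_force: [-0.3, -0.8, -1.2]
finger_gap: 0.03
gripper_force: 29.8
pos [0.6157 0.3278 0.1937] yaw 93.17 t 39.8 F [-0.3 -0.8 -1.2] gap 0.03 tiltz -1.0 q [-0.61  0.53  0.08  1.51 -0.05  1.11  1.11]
roll 0.0008 then xyz [-0.0114  0.0002 -0.0011] norm/0.12 rows 0.1
```

```bash
python3 -m handwheel '[[[-0.01,0,0,0],[-0.006,0,0,0],[0,0,0,0],[0,0,0,0]]]'; python3 -m handwheel '[[[-0.008,0,0,0],[0,0,0,0],[0,0,0,0]]]'
```

```text
time: 40.15
eef_pos: [0.6172, 0.3282, 0.1936]
orientation: [-0.028, 1.0, -0.0, -0.002]
ft_force: [-5.6, -0.5, 1.5]
finger_gap: 0.0295
gripper_force: 29.8
time: 40.45
eef_pos: [0.6176, 0.3283, 0.1935]
orientation: [-0.028, 1.0, -0.001, -0.004]
ft_force: [-8.8, -2.0, 2.6]
finger_gap: 0.0298
gripper_force: 29.9
```

```bash
python3 -m handwheel '[[[0.012,0,0,0],[0,0,0.008,0],[0,0,0.008,0],[0,0,0,0]]]'; python3 -m handwheel '[[[0,0,0.006,0],[0,0,0,0],[0,0,0,0]]]';  python3 -m handwheel '[[[0,0,0.006,0],[0,0,0,0],[0,0,0,0]]]'
```

```text
time: 40.85
eef_pos: [0.6176, 0.3284, 0.1912]
orientation: [-0.028, 1.0, 0.0, -0.001]
ft_force: [-6.9, -1.6, 6.4]
finger_gap: 0.0298
gripper_force: 29.9
time: 41.15
eef_pos: [0.618, 0.3284, 0.191]
orientation: [-0.028, 1.0, 0.001, -0.0]
ft_force: [-7.5, -2.2, 11.0]
finger_gap: 0.0299
gripper_force: 30.0
time: 41.45
eef_pos: [0.6188, 0.3284, 0.1906]
orientation: [-0.028, 1.0, 0.001, 0.001]
ft_force: [-7.0, -2.1, 14.1]
finger_gap: 0.0297
gripper_force: 30.0
```

```bash
python3 -m handwheel '[[[0.008,0,-0.008,0],[0,0,0,0],[0,0,0,0]]]'; python3 -m handwheel '[[[0,0,0,0],[0,0,0,0],[0,0,0,0],[0,0,0,0]]]' 50; python3 -m handwheel '[[[0,0,-0.05,0],[0,0,-0.08,0],[0,0,-0.1,0],[0,0,-0.05,0],[0.1,0,0,0],[0.1,0,0,0],[0.1,0,0,0],[0.1,0,0,0],[0.1,0,0,0],[0,0,0,0]]]'; python3 - <<'E'
from h import *
c=capture('top'); P=pts(c);X,Y,Z=P[...,0],P[...,1],P[...,2];v,u=np.mgrid[0:480,0:640]
def reg(n,m):
    k,l,s,_=cv2.connectedComponentsWithStats(m.astype(np.uint8)); i=1+np.argmax(s[1:,4]); q=l==i; r=cv2.minAreaRect((P[q][:,:2]*1000).astype(np.float32)); print(n,s[i,4],np.round(r[0],1),np.round(r[1],1),round(r[2],2),np.percentile(Z[q],[5,50,95]).round(4))
dark=c['image'].max(-1)<70
reg('hung3',(abs(X-.6185)<.03)&(abs(Y-.328)<.03)&(Z>.205)&(Z<.23))
reg('fin',(abs(Y-.246)<.05)&(X>.42)&(X<.57)&(Z>.038)&(Z<.06))
c=capture('scene');cv2.imwrite('pics/s6.png',cv2.resize(c['image'][150:400,300:540,::-1],None,fx=2,fy=2))
E
python3 go.py .474 -.164 .215 85.25
```

```text
time: 41.75
eef_pos: [0.6181, 0.3283, 0.1907]
orientation: [-0.028, 1.0, 0.001, 0.002]
ft_force: [-1.6, 0.2, 7.4]
finger_gap: 0.0295
gripper_force: 30.0
time: 42.15
eef_pos: [0.6165, 0.3278, 0.1882]
orientation: [-0.028, 1.0, -0.0, -0.0]
ft_force: [0.1, -0.2, 0.4]
finger_gap: 0.0481
gripper_force: 0.0
time: 43.15
eef_pos: [0.4886, 0.3217, 0.2594]
orientation: [-0.029, 1.0, 0.0, -0.001]
ft_force: [0.2, -0.5, 0.6]
finger_gap: 0.0499
gripper_force: 0.0
hung3 174 [618.6 328.6] [32.3 30.9] 88.14 [0.2081 0.2146 0.2192]
fin 172 [509.8 246.6] [92.4 13.6] 3.84 [0.0411 0.047  0.052 ]
pos [0.4918 0.3211 0.2594] yaw 93.21 t 43.2 F [ 1.4  0.6 -0.5] gap 0.0503 tiltz -1.0 q [-0.7   0.29  0.06  1.71 -0.02  1.14  1.  ]
roll 0.0884 then xyz [-0.0896 -1.9396  0.1777] norm/0.12 rows 16.2
```

View pics/s6.png

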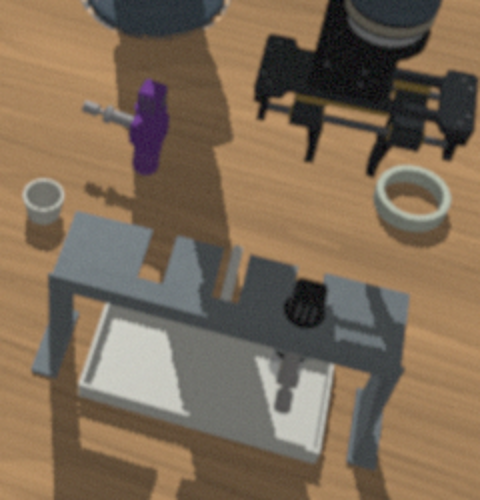

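```bash
python3 -m handwheel '[[[0,0,0,0.044],[0,0,0,0.044],[-0.005,-0.06,0,0],[-0.005,-0.115,0,0],[-0.005,-0.115,0,0],[-0.005,-0.115,0,0],[-0.005,-0.115,0,0],[-0.005,-0.115,0,0],[-0.005,-0.115,0,0],[-0.005,-0.115,0,0],[-0.005,-0.115,0,0],[-0.005,-0.115,0,0],[-0.005,-0.115,0,0],[-0.005,-0.115,0,0],[-0.005,-0.115,0,0],[-0.005,-0.115,0,0],[-0.005,-0.115,0,0],[-0.005,-0.115,0,0],[-0.005,-0.115,0,0],[0,-0.04,0,0]]]' 55; python3 -m handwheel '[[[0,0,0.06,0],[0,0,0.06,0],[0,0,0.06,0],[0,0,0,0],[0,0,0,0]]]';python3 go.py .474 -.1645 .147 85.25
```

```text
time: 45.25
eef_pos: [0.4717, -0.1688, 0.259]
orientation: [0.044, 0.999, -0.001, 0.0]
ft_force: [0.8, 0.3, 0.5]
finger_gap: 0.0553
gripper_force: 0.0
time: 45.75
eef_pos: [0.4728, -0.1642, 0.214]
orientation: [0.041, 0.999, 0.0, -0.0]
ft_force: [0.5, -0.2, 0.7]
finger_gap: 0.0546
gripper_force: 0.0
pos [ 0.4728 -0.1642  0.214 ] yaw 85.28 t 45.8 F [ 0.5 -0.2  0.7] gap 0.0546 tiltz -1.0 q [-0.11  0.19  0.41  1.97 -0.09  1.    1.84]
roll 0.0004 then xyz [-0.0051 -0.001   0.2679] norm/0.12 rows 2.2
```

```bash
python3 -m handwheel '[[[-0.004,0,0.07,0],[0,0,0.08,0],[0,0,0.08,0],[0,0,0.038,0],[0,0,0,0],[0,0,0,0]]]'; python3 -m handwheel '[[[0,0,0,0],[0,0,0,0],[0,0,0,0],[0,0,0,0],[0,0,0,0],[0,0,0,0]]]' 0 30; python3 go.py .474 -.1645 .147 85.25;  python3 -m handwheel '[[[0.02,0,0,0],[0.03,0,0,0],[0.03,0,0,0],[0.03,0,0,0],[0.03,0,0,0],[0.03,0,0,0],[0.03,0,0,0],[0.03,0,0,0],[0.03,0,0,0],[0,0,0,0],[0,0,0,0]]]'; python3 -m handwheel '[[[0,0,-0.03,0],[0,0,-0.05,0],[0,0,-0.05,0],[0,0,-0.04,0],[0,0,-0.02,0],[0,0,0,-0.022],[0,0,0,-0.022],[0,0,0,-0.022],[0,0,0,-0.021],[0,0,0,0],[0,0,0,0]]]'; python3 go.py .465 .2445 .194 93.1
```

```text
time: 46.35
eef_pos: [0.4745, -0.1645, 0.1477]
orientation: [0.041, 0.999, -0.0, 0.001]
ft_force: [-0.4, 0.7, 0.9]
finger_gap: 0.0548
gripper_force: 0.0
time: 46.95
eef_pos: [0.4738, -0.1645, 0.1469]
orientation: [0.042, 0.999, -0.0, 0.0]
ft_force: [-0.3, -0.6, 2.1]
finger_gap: 0.0299
gripper_force: 30.0
pos [ 0.4738 -0.1645  0.1469] yaw 85.24 t 47.0 F [-0.3 -0.6  2.1] gap 0.0299 tiltz -1.0 q [-0.08  0.28  0.4   2.04 -0.15  0.85  1.89]
roll -0.0001 then xyz [-0.0009 -0.0001 -0.0002] norm/0.12 rows 0.0
time: 48.05
eef_pos: [0.4091, -0.1589, 0.1469]
orientation: [0.041, 0.999, 0.0, 0.0]
ft_force: [0.7, 0.4, -0.5]
finger_gap: 0.03
gripper_force: 30.0
time: 49.15
eef_pos: [0.4089, -0.1588, 0.1942]
orientation: [-0.027, 1.0, 0.0, -0.0]
ft_force: [0.6, -0.3, -1.4]
finger_gap: 0.0298
gripper_force: 30.0
pos [ 0.4089 -0.1588  0.1942] yaw 93.05 t 49.1 F [ 0.6 -0.3 -1.4] gap 0.0298 tiltz -1.0 q [-0.1   0.11  0.41  2.12 -0.05  0.93  1.96]
roll -0.0006 then xyz [-3.1120e-01  1.5988e+00  9.0000e-04] norm/0.12 rows 13.6
```

```bash
python3 -m handwheel '[[[-0.006,0.03,0,0],[-0.012,0.06,0,0],[-0.017,0.09,0,0],[-0.017,0.09,0,0],[-0.017,0.09,0,0],[-0.017,0.09,0,0],[-0.017,0.09,0,0],[-0.017,0.09,0,0],[-0.017,0.09,0,0],[-0.017,0.09,0,0],[-0.017,0.09,0,0],[-0.017,0.09,0,0],[-0.017,0.09,0,0],[-0.017,0.09,0,0],[-0.017,0.09,0,0],[-0.017,0.09,0,0],[-0.02,0.09,0,0],[-0.02,0.09,0,0],[-0.012,0.06,0,0],[-0.006,0.02,0,0]]]'; python3 -m handwheel '[[[0,0,0,0],[0,0,0,0],[0,0,0,0]]]'; python3 go.py .5564 .2494 .194 93.1
```

```text
time: 51.15
eef_pos: [0.4652, 0.2494, 0.1941]
orientation: [-0.028, 1.0, 0.0, -0.0]
ft_force: [-0.3, 0.2, -0.7]
finger_gap: 0.0298
gripper_force: 30.0
time: 51.45
eef_pos: [0.4657, 0.246, 0.1943]
orientation: [-0.026, 1.0, -0.0, -0.0]
ft_force: [0.2, 0.5, -0.9]
finger_gap: 0.0298
gripper_force: 30.0
pos [0.4657 0.246  0.1943] yaw 92.98 t 51.5 F [ 0.2  0.5 -0.9] gap 0.0298 tiltz -1.0 q [-0.64  0.25  0.08  1.92 -0.03  0.97  1.08]
roll -0.0013 then xyz [-0.3629 -0.006   0.0013] norm/0.12 rows 3.0
```

```bash
python3 -m handwheel '[[[-0.03,-0.003,0,-0.001],[-0.05,-0.003,0,0],[-0.06,0,0,0],[-0.06,0,0,0],[-0.06,0,0,0],[-0.06,0,0,0],[-0.03,0,0,0],[-0.013,0,0,0],[0,0,0,0],[0,0,0,0]]]'; python3 go.py .6225 .253 .194 93.1
```

```text
time: 52.45
eef_pos: [0.5559, 0.2508, 0.1942]
orientation: [-0.028, 1.0, 0.0, -0.0]
ft_force: [0.6, 0.1, -0.6]
finger_gap: 0.0298
gripper_force: 30.0
pos [0.5559 0.2508 0.1942] yaw 93.19 t 52.5 F [ 0.6  0.1 -0.6] gap 0.0298 tiltz -1.0 q [-0.57  0.39  0.11  1.73 -0.05  1.02  1.18]
roll 0.001 then xyz [-0.2665 -0.0057  0.0008] norm/0.12 rows 2.2
```

```bash
python3 -m handwheel '[[[-0.03,-0.003,0,0],[-0.03,-0.003,0,0],[-0.03,0,0,0],[-0.03,0,0,0],[0,0,0,0]]]'; python3 -m handwheel '[[[-0.03,0,0,0],[-0.03,0,0,0],[-0.03,0,0,0],[-0.02,0,0,0],[-0.02,0,0,0],[-0.01,0,0,0],[-0.006,0,0,0],[0,0,0,0],[0,0,0,0]]]'; python3 go.py .6225 .253 .194 93.1
```

```text
time: 52.95
eef_pos: [0.5877, 0.2508, 0.1942]
orientation: [-0.027, 1.0, -0.0, 0.0]
ft_force: [-0.2, -0.1, -0.9]
finger_gap: 0.0294
gripper_force: 30.0
time: 53.85
eef_pos: [0.6218, 0.2529, 0.194]
orientation: [-0.028, 1.0, -0.0, -0.001]
ft_force: [-5.0, -1.4, -0.0]
finger_gap: 0.0298
gripper_force: 30.0
pos [0.6218 0.2529 0.194 ] yaw 93.19 t 53.9 F [-5.  -1.4 -0. ] gap 0.0298 tiltz -1.0 q [-0.53  0.49  0.11  1.58 -0.06  1.08  1.23]
roll 0.001 then xyz [-0.0028  0.0003 -0.    ] norm/0.12 rows 0.0
```

Home contact; back off slightly, lower, release, and go for filter 1.

```bash
python3 -m handwheel '[[[0.008,0,0,0],[0,0,0.008,0],[0,0,0.008,0],[0,0,0.004,0],[0,0,0,0],[0,0,0,0]]]'; python3 -m handwheel '[[[0,0,0,0],[0,0,0,0],[0,0,0,0],[0,0,0,0]]]' 50; python3 -m handwheel '[[[0,0,-0.05,0],[0,0,-0.08,0],[0,0,-0.1,0],[0,0,-0.05,0],[0.1,0,0,0],[0.1,0,0,0],[0.1,0,0,0],[0.1,0,0,0],[0.1,0,0,0],[0,0,0,0]]]'; python3 - <<'E'
from h import *
c=capture('top'); P=pts(c);X,Y,Z=P[...,0],P[...,1],P[...,2]
def reg(n,m):
    k,l,s,_=cv2.connectedComponentsWithStats(m.astype(np.uint8)); i=1+np.argmax(s[1:,4]); q=l==i; r=cv2.minAreaRect((P[q][:,:2]*1000).astype(np.float32)); print(n,s[i,4],np.round(r[0],1),np.round(r[1],1),round(r[2],2),np.percentile(Z[q],[5,50,95]).round(4))
reg('hung3',(abs(X-.6185)<.03)&(abs(Y-.328)<.03)&(Z>.205)&(Z<.23))
reg('hung2',(abs(X-.6225)<.03)&(abs(Y-.253)<.03)&(Z>.205)&(Z<.23))
reg('fin',(abs(Y-.246)<.05)&(X>.42)&(X<.57)&(Z>.038)&(Z<.06))
reg('knob1',(abs(X-.466)<.03)&(abs(Y+.248)<.03)&(Z>.158)&(Z<.185))
E
python3 go.py .4665 -.249 .215 85.25
```

```text
time: 54.45
eef_pos: [0.6216, 0.2532, 0.1915]
orientation: [-0.028, 1.0, 0.001, 0.001]
ft_force: [-3.3, -1.0, 7.6]
finger_gap: 0.0298
gripper_force: 29.9
time: 54.85
eef_pos: [0.6209, 0.2528, 0.189]
orientation: [-0.028, 1.0, -0.0, -0.0]
ft_force: [-0.9, 0.2, 0.2]
finger_gap: 0.0482
gripper_force: 0.0
time: 55.85
eef_pos: [0.4932, 0.2463, 0.2598]
orientation: [-0.029, 1.0, 0.0, -0.001]
ft_force: [0.8, 0.6, 0.2]
finger_gap: 0.0499
gripper_force: 0.0
hung3 23 [629.2 318.7] [22.   8.9] 48.27 [0.2072 0.2128 0.2186]
hung2 168 [622.3 254. ] [30.5 31.5] 4.69 [0.2078 0.2144 0.2187]
fin 69 [476.9 214.2] [37.3 12.4] 3.21 [0.0428 0.048  0.0517]
knob1 168 [ 466.1 -248.7] [31.3 30.4] 84.17 [0.1651 0.1705 0.1742]
pos [0.4951 0.2463 0.26  ] yaw 93.27 t 55.9 F [ 0.8  0.2 -0.3] gap 0.0497 tiltz -1.0 q [-0.62  0.24  0.09  1.79 -0.02  1.12  1.11]
roll 0.0891 then xyz [-0.0501 -1.9837  0.1799] norm/0.12 rows 16.6
```

```bash
python3 -m handwheel '[[[0,0,0,0.044],[0,0,0,0.045],[-0.003,-0.06,0,0],[-0.003,-0.115,0,0],[-0.003,-0.115,0,0],[-0.003,-0.115,0,0],[-0.003,-0.115,0,0],[-0.003,-0.115,0,0],[-0.003,-0.115,0,0],[-0.003,-0.115,0,0],[-0.003,-0.115,0,0],[-0.003,-0.115,0,0],[-0.003,-0.115,0,0],[-0.003,-0.115,0,0],[-0.003,-0.115,0,0],[-0.003,-0.115,0,0],[-0.003,-0.115,0,0],[-0.003,-0.115,0,0],[-0.002,-0.115,0,0],[0,-0.084,0,0]]]' 55; python3 -m handwheel '[[[0,0,0.06,0],[0,0,0.06,0],[0,0,0.06,0],[0,0,0,0],[0,0,0,0]]]';python3 go.py .4665 -.2485 .147 85.25
```

```text
time: 57.9
eef_pos: [0.4656, -0.2529, 0.2595]
orientation: [0.043, 0.999, -0.001, 0.0]
ft_force: [-1.2, 0.2, -0.6]
finger_gap: 0.0548
gripper_force: 0.0
time: 58.4
eef_pos: [0.4664, -0.2503, 0.2145]
orientation: [0.042, 0.999, -0.0, -0.0]
ft_force: [0.4, -0.5, -0.1]
finger_gap: 0.055
gripper_force: 0.0
pos [ 0.4664 -0.2503  0.2145] yaw 85.15 t 58.4 F [ 0.4 -0.5 -0.1] gap 0.055 tiltz -1.0 q [ 0.02  0.25  0.47  1.91 -0.13  1.01  2.03]
roll -0.0012 then xyz [1.000e-04 7.400e-03 2.701e-01] norm/0.12 rows 2.3
```

```bash
python3 -m handwheel '[[[0,0.006,0.07,-0.001],[0,0,0.08,0],[0,0,0.08,0],[0,0,0.04,0],[0,0,0,0],[0,0,0,0]]]'; python3 -m handwheel '[[[0,0,0,0],[0,0,0,0],[0,0,0,0],[0,0,0,0],[0,0,0,0],[0,0,0,0]]]' 0 30; python3 go.py .4665 -.2485 .147 85.25;  python3 -m handwheel '[[[0.02,0,0,0],[0.03,0,0,0],[0.03,0,0,0],[0.03,0,0,0],[0.03,0,0,0],[0.03,0,0,0],[0.03,0,0,0],[0.03,0,0,0],[0.03,0,0,0],[0,0,0,0],[0,0,0,0]]]'; python3 -m handwheel '[[[0,0,-0.03,0],[0,0,-0.05,0],[0,0,-0.05,0],[0,0,-0.04,0],[0,0,-0.02,0],[0,0,0,-0.022],[0,0,0,-0.022],[0,0,0,-0.022],[0,0,0,-0.021],[0,0,0,0],[0,0,0,0]]]'; python3 go.py .465 .1695 .194 93.1
```

```text
time: 59.0
eef_pos: [0.4674, -0.2484, 0.1477]
orientation: [0.041, 0.999, -0.0, 0.001]
ft_force: [0.9, 0.3, 0.7]
finger_gap: 0.055
gripper_force: 0.0
time: 59.6
eef_pos: [0.4668, -0.2483, 0.147]
orientation: [0.042, 0.999, -0.0, 0.0]
ft_force: [-0.0, -1.2, 0.6]
finger_gap: 0.0299
gripper_force: 29.9
pos [ 0.4668 -0.2483  0.147 ] yaw 85.22 t 59.6 F [-0.  -1.2  0.6] gap 0.0299 tiltz -1.0 q [ 0.05  0.33  0.44  1.98 -0.18  0.87  2.08]
roll -0.0003 then xyz [ 0.0012 -0.0008 -0.0001] norm/0.12 rows 0.0
time: 60.7
eef_pos: [0.4022, -0.2425, 0.1469]
orientation: [0.041, 0.999, -0.0, 0.0]
ft_force: [-0.6, 0.3, -1.5]
finger_gap: 0.0299
gripper_force: 29.8
time: 61.8
eef_pos: [0.402, -0.2424, 0.1944]
orientation: [-0.027, 1.0, 0.0, 0.0]
ft_force: [0.9, -0.7, -1.6]
finger_gap: 0.03
gripper_force: 29.8
pos [ 0.402  -0.2424  0.1944] yaw 93.05 t 61.8 F [ 0.9 -0.7 -1.6] gap 0.03 tiltz -1.0 q [ 0.05  0.17  0.46  2.06 -0.09  0.94  2.18]
roll -0.0005 then xyz [-3.4060e-01  1.6316e+00  1.5000e-03] norm/0.12 rows 13.9
```

```bash
python3 -m handwheel '[[[-0.015,0.03,0,0],[-0.025,0.06,0,0],[-0.025,0.09,0,0],[-0.025,0.09,0,0],[-0.025,0.09,0,0],[-0.022,0.09,0,0],[-0.02,0.09,0,0],[-0.02,0.09,0,0],[-0.02,0.09,0,0],[-0.02,0.09,0,0],[-0.02,0.09,0,0],[-0.02,0.09,0,0],[-0.018,0.09,0,0],[-0.015,0.09,0,0],[-0.015,0.09,0,0],[-0.015,0.09,0,0],[-0.01,0.09,0,0],[-0.01,0.09,0,0],[-0.006,0.07,0,0],[0,0.03,0,0]]]'; python3 -m handwheel '[[[0,0,0,0],[0,0,0,0],[0,0,0,0]]]'; python3 go.py .56 .1744 .194 93.1
```

```text
time: 63.8
eef_pos: [0.4661, 0.1717, 0.1942]
orientation: [-0.028, 1.0, 0.0, -0.0]
ft_force: [0.2, -0.1, -1.9]
finger_gap: 0.0297
gripper_force: 29.8
time: 64.1
eef_pos: [0.4665, 0.1679, 0.1943]
orientation: [-0.026, 1.0, -0.0, -0.0]
ft_force: [-0.2, -0.5, -1.7]
finger_gap: 0.0296
gripper_force: 29.8
pos [0.4665 0.1679 0.1943] yaw 92.98 t 64.1 F [-0.2 -0.5 -1.7] gap 0.0296 tiltz -1.0 q [-0.55  0.2   0.14  1.99 -0.03  0.95  1.23]
roll -0.0013 then xyz [-0.3748  0.0057  0.0011] norm/0.12 rows 3.1
```

```bash
python3 -m handwheel '[[[-0.03,0.006,0,-0.001],[-0.05,0,0,0],[-0.06,0,0,0],[-0.06,0,0,0],[-0.06,0,0,0],[-0.06,0,0,0],[-0.03,0,0,0],[-0.013,0,0,0],[0,0,0,0],[0,0,0,0]]]'; python3 go.py .6265 .1785 .194 93.1
```

```text
time: 65.1
eef_pos: [0.5565, 0.1755, 0.1941]
orientation: [-0.028, 1.0, -0.0, -0.0]
ft_force: [0.1, 0.6, -2.0]
finger_gap: 0.0298
gripper_force: 29.8
pos [0.5565 0.1755 0.1941] yaw 93.18 t 65.1 F [ 0.1  0.6 -2. ] gap 0.0298 tiltz -1.0 q [-0.5   0.35  0.15  1.8  -0.06  1.    1.31]
roll 0.0009 then xyz [-0.2801 -0.0033  0.0006] norm/0.12 rows 2.3
```

```bash
python3 -m handwheel '[[[-0.03,-0.003,0,0],[-0.03,0,0,0],[-0.03,0,0,0],[-0.03,0,0,0],[0,0,0,0]]]'; python3 -m handwheel '[[[-0.03,0,0,0],[-0.03,0,0,0],[-0.03,0,0,0],[-0.02,0,0,0],[-0.02,0,0,0],[-0.02,0,0,0],[-0.01,0,0,0],[0,0,0,0],[0,0,0,0]]]'; python3 go.py .6265 .1785 .194 93.1
```

```text
time: 65.6
eef_pos: [0.5883, 0.1765, 0.1942]
orientation: [-0.027, 1.0, -0.0, 0.0]
ft_force: [-0.4, 0.3, -1.0]
finger_gap: 0.0295
gripper_force: 29.8
time: 66.5
eef_pos: [0.626, 0.1787, 0.1939]
orientation: [-0.028, 1.0, -0.0, -0.001]
ft_force: [-3.2, 0.1, 0.5]
finger_gap: 0.0298
gripper_force: 29.8
pos [0.626  0.1787 0.1939] yaw 93.19 t 66.5 F [-3.2  0.1  0.5] gap 0.0298 tiltz -1.0 q [-0.46  0.45  0.16  1.63 -0.08  1.06  1.35]
roll 0.001 then xyz [-0.002  -0.001  -0.0003] norm/0.12 rows 0.0
```

```bash
python3 -m handwheel '[[[0.006,0,0,0],[0,0,0.008,0],[0,0,0.008,0],[0,0,0.004,0],[0,0,0,0],[0,0,0,0]]]'; python3 -m handwheel '[[[0,0,0,0],[0,0,0,0],[0,0,0,0],[0,0,0,0]]]' 50; python3 -m handwheel '[[[0,0,-0.05,0],[0,0,-0.08,0],[0,0,-0.1,0],[0,0,-0.05,0],[0.1,0,0,0],[0.1,0,0,0],[0.1,0,0,0],[0.1,0,0,0],[0.1,0,0,0],[0,-0.1,0,0],[0,-0.1,0,0],[0,-0.12,0,0],[0,-0.12,0,0],[0,-0.12,0,0],[0,-0.12,0,0],[0,-0.12,0,0],[0,-0.12,0,0],[0,-0.12,0,0],[0,0,0,0]]]'; cat > chk.py <<'E'
from h import *
c=capture('top'); P=pts(c);X,Y,Z=P[...,0],P[...,1],P[...,2]
def reg(n,m):
    k,l,s,_=cv2.connectedComponentsWithStats(m.astype(np.uint8)); i=1+np.argmax(s[1:,4]); q=l==i; r=cv2.minAreaRect((P[q][:,:2]*1000).astype(np.float32)); print(n,s[i,4],np.round(r[0],1),np.round(r[1],1),round(r[2],2),np.percentile(Z[q],[5,50,95]).round(4))
reg('hung3',(abs(X-.6185)<.03)&(abs(Y-.328)<.03)&(Z>.205)&(Z<.23))
reg('hung2',(abs(X-.6225)<.03)&(abs(Y-.253)<.03)&(Z>.205)&(Z<.23))
reg('hung1',(abs(X-.6265)<.03)&(abs(Y-.178)<.03)&(Z>.205)&(Z<.23))
reg('fin',(abs(Y-.236)<.06)&(X>.42)&(X<.56)&(Z>.038)&(Z<.06))
save(c,'chk.png')
E
python3 chk.py; python3 go.py .46 .21 .2 93.1
```

```text
time: 67.1
eef_pos: [0.626, 0.1788, 0.1918]
orientation: [-0.028, 1.0, 0.001, 0.001]
ft_force: [-4.8, -1.7, 8.8]
finger_gap: 0.0294
gripper_force: 29.9
time: 67.5
eef_pos: [0.6256, 0.1787, 0.1891]
orientation: [-0.028, 1.0, 0.0, 0.0]
ft_force: [-0.2, -0.2, -0.1]
finger_gap: 0.0482
gripper_force: 0.0
time: 69.4
eef_pos: [0.5147, -0.093, 0.2598]
orientation: [-0.024, 1.0, -0.001, 0.0]
ft_force: [-0.2, 0.0, -0.2]
finger_gap: 0.0499
gripper_force: 0.0
hung3 170 [618.7 328.9] [32.1 31.1] 89.12 [0.2092 0.2152 0.2188]
hung2 166 [623.2 253.4] [32.4 31.4] 89.79 [0.2089 0.2147 0.2187]
hung1 165 [627.6 178.6] [32.  30.4] 4.06 [0.2094 0.2147 0.2185]
fin 168 [504. 216.] [91.  12.6] 3.6 [0.0414 0.0472 0.0511]
pos [ 0.5149 -0.09    0.2596] yaw 92.92 t 69.5 F [ 0.2  1.2 -0.1] gap 0.0502 tiltz -1.0 q [-0.19  0.18  0.33  1.86 -0.07  1.11  1.78]
roll -0.002 then xyz [0.1543 1.2103 0.2385] norm/0.12 rows 10.4
```

View pics/chk.png

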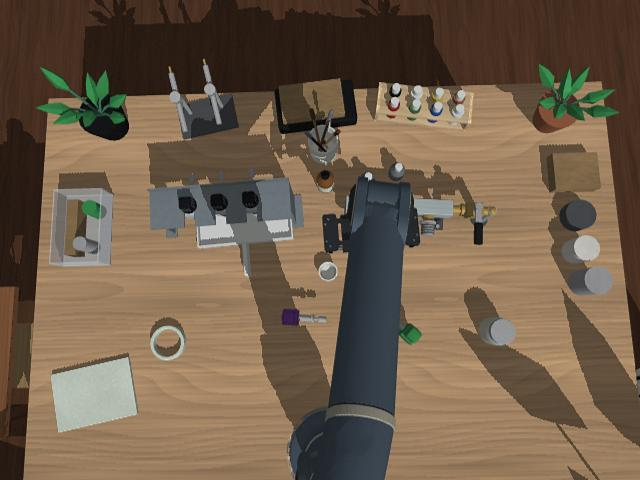

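```bash
python3 -m handwheel '[[[0,0.06,0,-0.002],[0,0.11,0,0],[0,0.11,0,0],[0,0.11,0,0],[0,0.11,0,0],[0,0.11,0,0],[0,0.11,0,0],[0,0.11,0,0],[0.02,0.11,0,0],[0.02,0.11,0,0],[0.02,0.11,0,0],[0,0.06,0,0],[0,0,0,0],[0,0,0,0]]]'; python3 go.py .484 .2145 .017 93.4
```

```text
time: 70.85
eef_pos: [0.4822, 0.2155, 0.2592]
orientation: [-0.03, 1.0, -0.0, -0.0]
ft_force: [0.6, -0.4, 0.1]
finger_gap: 0.0502
gripper_force: 0.0
pos [0.4822 0.2155 0.2592] yaw 93.39 t 70.8 F [ 0.6 -0.4  0.1] gap 0.0502 tiltz -1.0 q [-0.6   0.19  0.11  1.84 -0.02  1.11  1.15]
roll -0.0001 then xyz [-0.0071 -0.0045  0.9688] norm/0.12 rows 8.1
```

```bash
python3 -m handwheel '[[[0.0,-0.0045,0.1,0],[0,0,0.12,0],[0,0,0.12,0],[0,0,0.12,0],[0,0,0.12,0],[0,0,0.12,0],[0,0,0.1,0],[0,0,0.09,0],[0,0,0.05,0],[0,0,0.028,0],[0,0,0,0],[0,0,0,0]]]'; python3 -m handwheel '[[[0,0,0,0],[0,0,0,0],[0,0,0,0],[0,0,0,0],[0,0,0,0],[0,0,0,0]]]' 0 40; python3 -m handwheel '[[[-0.008,0.02,0,0],[-0.008,0.025,0,0],[-0.008,0.025,0,0],[-0.008,0.025,0,0],[-0.008,0.023,0,0],[0,0,0,0],[0,0,0,0],[0,0,0,0]]]'; python3 -m handwheel '[[[0,0,0,0],[0,0,0,0],[0,0,0,0],[0,0,0,0]]]' 40; python3 -m handwheel '[[[0,0,-0.1,0],[0,0,-0.1,0],[0,0,-0.12,0],[0,0,-0.12,0],[0.05,0,-0.12,0],[0.05,0,-0.12,0],[0.05,-0.05,-0.12,0],[0.05,-0.1,-0.12,0],[0,-0.12,0,0],[0,-0.12,0,0],[0,-0.12,0,0],[0,-0.12,0,0],[0,-0.12,0,0],[0,-0.12,0,0],[0,-0.12,0,0],[0,0,0,0]]]'; python3 chk.py
```

```text
time: 72.05
eef_pos: [0.4831, 0.2147, 0.0181]
orientation: [-0.029, 1.0, 0.0, 0.001]
ft_force: [0.1, 0.1, 1.6]
finger_gap: 0.05
gripper_force: 0.0
time: 72.65
eef_pos: [0.4823, 0.2147, 0.0173]
orientation: [-0.03, 1.0, 0.0, -0.0]
ft_force: [-0.2, 0.6, 1.3]
finger_gap: 0.0119
gripper_force: 40.0
time: 73.45
eef_pos: [0.491, 0.2458, 0.0174]
orientation: [-0.03, 1.0, 0.001, 0.001]
ft_force: [1.0, 0.2, 0.5]
finger_gap: 0.0115
gripper_force: 40.0
time: 73.85
eef_pos: [0.4904, 0.2447, 0.0172]
orientation: [-0.029, 1.0, 0.0, -0.0]
ft_force: [0.0, -0.8, -1.0]
finger_gap: 0.035
gripper_force: 0.0
time: 75.45
eef_pos: [0.4549, -0.0096, 0.2474]
orientation: [-0.026, 1.0, -0.001, 0.0]
ft_force: [0.5, 0.4, 0.1]
finger_gap: 0.0402
gripper_force: 0.0
hung3 171 [618.8 328.7] [31.1 31.5] 3.13 [0.2088 0.215  0.2188]
hung2 169 [623.3 254.1] [31.4 31.3] 6.19 [0.2077 0.2146 0.2186]
hung1 167 [627.6 179. ] [32.3 29.3] 5.04 [0.2086 0.2153 0.2182]
fin 173 [512.5 247.7] [91.  13.2] 3.35 [0.0411 0.0471 0.0515]
```

```bash
python3 - <<'E'
from h import *
o=np.array([.6163,-.2214]);nx=np.array([.9966,-.0828]);ny=np.array([.0828,.9966])
for c in(dict(np.load('pics/top0.npz')),capture('top')):
    P=pts(c);d=P[...,:2]-o; mx=d@nx*1000; my=d@ny*1000;Z=P[...,2]
    for yy in(-40,45,130):
        q=(abs(my-yy)<9)&(mx>-74)&(mx<-25)&(Z>.112)&(Z<.13); h=np.histogram(mx[q],np.arange(-74,-25,4))[0]; print(yy,h)
c=capture('scene'); cv2.imwrite('pics/s7.png',cv2.resize(c['image'][150:400,120:540,::-1],None,fx=1.8,fy=1.8))
E
```

```text
-40 [ 6 13  7 15  9 11 13  8 17  7  7 14]
45 [ 8 10 11 12  9 12 13 10 15  9  8 11]
130 [ 6 12 10  9 12 13 11 11 13 11  8 13]
-40 [ 7 11 10 14  9 11 11 12 14  7  9 11]
45 [ 8 12  8 12 11 11 10 12 13  8  8 12]
130 [ 5 11 11 12 10 10 11 12 15  8  6 11]
```

View pics/s7.png

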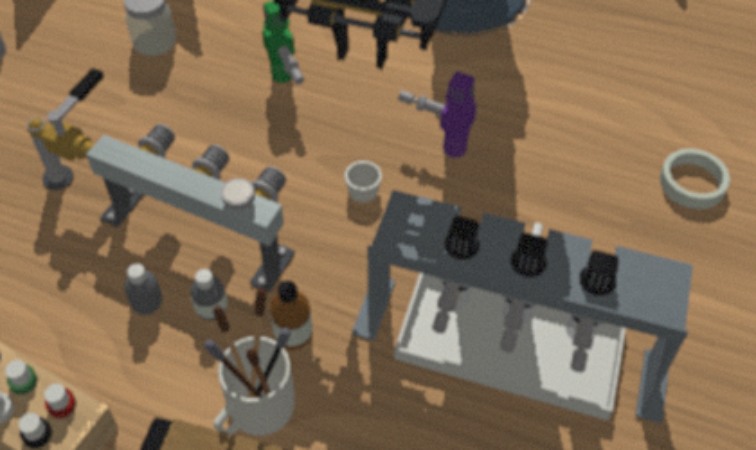

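The sleeves show the same profile as at the start, so they are forward. The valve is across, the three filters hang in their slots and the tray is under them.

```bash
python3 -c "
from rig import *
print(sign_off())"
```

```text
the job is handed in; nothing more can be done
None
```

The job is handed in, no verdict returned: valve shut, all three filters hung home in their slots, sleeves forward, and the tray, which was knocked about 30 mm aside partway through, back squarely under the rail (last camera check).

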